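Ratchet-clamp the sample jars on the shaker platform

TASK

Slide the clamp's bar back open by the tab on its top, stand all the squat amber sample jars upright in the bay between the black sprung pad and the fixed rail, and throw the selector lever from its park notch into the middle notch, which frees the pump handle. Then pump the handle in full strokes, one tooth each, until the pad has closed on the jars and is clearly pressed back by them but not squeezed to its hard stop; move the bar forward only by pumping. Finally throw the lever into the lock notch, the one nearest the pump handle, and leave the small vial standing near the fixed rail undisturbed.

Things in the scene. Friction and masses are not known exactly. Their poses are not given: they have to be found in the camera images.
- clamp_base: the fixed ratchet clamp platform: aluminium plate 217 x 200 mm, 10 mm thick, with a fixed grey rail at one end, a cross bar with a black sprung pad, and a pump handle and a selector lever at the other end. Origin on the bench under the plate, z up; +x is the clamping direction (from the pump handle towards the fixed rail), +y to the left of that
- bay_floor (a point): middle of the bay's floor (plate top, 10 mm above the bench), at platform x = 60 mm, y = 0. The fixed rail's inner face is at x = 94 mm (rail 12 mm thick, top at z = 30 mm, y = -96 to 96 mm). Low cheeks close the bay's ends: inner faces at y = -94.5 and 94.5 mm, x = 30 to 94 mm, top at z = 24 mm
- pad_face (a point): middle of the front face of the black sprung pad (178 mm wide along y, top at z = 29 mm). The bay is the gap from this face to the fixed rail: when nothing touches the pad, the face is at platform x = 20 mm + bar_slide reading, so the gap is 74 mm minus the bar_slide reading
- bar_slide (a joint): how far the bar is ratcheted towards the rail, m: 0 open, 0.052 fully forward; starts nearly closed at 0.030 to 0.036. Stays where it is left (14 N to slide). A full pump stroke to the forward stop moves it one 8 mm tooth (the first 4 to 13 mm), ending at 0.0075, 0.0155, 0.0235, 0.0315, 0.0395 or 0.0475. With the pump handle at rest its pawl is clear and the bar slides back freely by its tab
- carriage: the moving carriage: the grey cross bar, 14 x 180 x 18 mm, top at z = 30 mm, behind the sprung pad, and the toothed rack that runs back from it under the pump handle, top at z = 53 mm; its origin is the platform's origin shifted by the bar_slide reading along platform x
- bar_tab (a point): middle of the top of the tab that stands up from the middle of the cross bar, 61 mm above the bench: 26 mm wide along y, 13 mm thick along x, standing 31 mm above the bar; its front is 23 mm behind the free pad's face. Push it towards platform -x, or pinch its sides, to slide the bar back open
- pad (a joint): how far the sprung pad is pressed back into the cross bar, m: 0 when nothing touches it, 0.012 at its hard stop (spring 0.8 N per mm, 1.6 N to begin)
- pump_handle (a joint): pump handle, rad: 0 at rest (leaning 0.17 rad away from the bay), 0.34 at its forward stop (leaning 0.17 rad towards the bay). A full stroke goes to the stop and fully back; a spring returns it when let go. Pushing forward takes about 9 N at the knob. Blocked after about 0.06 rad unless the lever is in its middle notch
- pump_knob (a point): middle of the pump handle's black grip: upright round grip 18 to 20 mm in diameter, 44 mm long, its end 15 mm beyond this point; it moves with the handle at 135 mm from point pump_pivot, in the upright plane through the platform's x axis
- pump_pivot (a point): axis of the pump handle, parallel to the platform's y axis, 22 mm above the bench; turning forward moves the knob towards platform +x
- lever (a joint): selector lever, rad: swings along platform y and snaps into three notches of an upright quadrant: 0 = park (one pip, leaning away from the pump handle), 0.32 = middle (two pips, upright, pump handle free), 0.64 = lock (three pips, leaning towards the pump handle, which is blocked). A notch pulls it in from within 0.12 rad; a ridge takes 2 to 3 N at the knob to pass
- lever_knob (a point): centre of the selector lever's black round knob, 25 mm in diameter, top 18 mm beyond this point, on a 10 mm stem; it moves at 119 mm from point lever_pivot
- lever_pivot (a point): axis of the selector lever, parallel to the platform's x axis, 30 mm above the bench; a growing joint value moves the knob towards platform +y. The notched quadrant stands 13 mm to the -x side of this point, top 62 mm above it
- jar_a: squat amber sample jar with a white ribbed lid, 40 mm in diameter, 44 mm tall, about 70 g; origin in the middle of its foot, z up. May be absent
- jar_b: squat amber sample jar with a white ribbed lid, 40 mm in diameter, 44 mm tall, about 70 g; origin in the middle of its foot, z up. May be absent
- jar_c: squat amber sample jar with a white ribbed lid, 40 mm in diameter, 44 mm tall, about 70 g; origin in the middle of its foot, z up. May be absent
- jar_d: squat amber sample jar with a white ribbed lid, 40 mm in diameter, 44 mm tall, about 70 g; origin in the middle of its foot, z up. May be absent
- vial_3: bystander: small brown vial with black cap, 16 mm in diameter, 37 mm tall, standing near the fixed rail; origin in the middle of its foot, z up

How it is judged:
By the outcome, as a careful person would: the job done as asked, in the order asked, and still so for the second after the job is handed in, with the robot touching nothing.
Of jar_a, jar_b, jar_c, jar_d only 3 to 4 are there at a start; the rules pass over those that are not, and their reading is None.
At some moment in a run one of jar_a, jar_b, jar_c, jar_d may be knocked a few centimetres aside while the robot is not near it.
It also fails if it takes over 210 s, if anything falls off the work surface, if the arm or the gripper's body presses on something with over 40 N, if the wrist force passes 120 N, or if a joint passes its speed limit or range.

ROBOT

A 6-joint arm with a two-finger parallel gripper is mounted at the origin on a cart in front of the work surface, level with it; the furniture and walls round the work are solid. World frame = base frame: x ahead of the robot, y to its left, z up, the work surface at z = 0. Lengths are in m, angles in rad, forces in N, time in s.
With the tool pointing down it reaches from about 0.25 to 0.725 m from the base axis. Payload 4 kg.
Tool frame: the origin (TCP) lies midway between the tips of the shut fingers; the grasp point (between the pads) lies bot.tcp_to_grasp behind it (bot.tcp_to_grasp is the distance from the TCP to the grasp point, in m); z points along the fingers, y is the line along which they close (so a half turn about z gives the same grasp; the last joint's range is limited). The gripper opens to 85 mm and grips with 20 to 120 N. Pads are 22 mm wide; open, the fingers measure 114 mm over their backs; the gripper's body (76 mm by 85 mm) begins 54 mm behind the grasp point. The pads swing forward as they close: fully open they stand 13 mm farther back than shut.
Start: joints at [-1.322, 0.241, 0.005, 1.335, 0, 1.571], TCP at [0.123, -0.485, 0.231] pointing down, gripper open.
Joint ranges: [-2.72, 2.72], [-1.05, 1.87], [-1.09, 1.28], [-1.99, 2.15], [-1.42, 1.44], [-3.14, 3.14]. Speed limits (rad/s): [2.79, 2.79, 3.14, 3.14, 3.14, 3.14].

INTERFACE

Orientations are given as a unit quaternion [x, y, z, w].
In Python, from workcell import readout, camera, bot gives the robot as it stands. The module is installed in compiled form; this text tells all that it offers.
- The arm moves only by the tool jog_arm, never from a script. Its argument "motion" is a list of rows, each an object of numbers: "x", "y", "z": the shift along the tool's x, y, z in mm; "spin": the turn about the tool's z in degrees; "fingers": the closure, from -1 (fully open) to 1 (shut). A call has 1 to 8 rows; each row is the pose to reach, as a shift and turn from the pose commanded when the call began, along the tool's axes at that moment; what a row does not reach only later rows make up. A row lasts 1/8 s, in which the tool goes at most 62.5 mm and 10.7 degrees, less where a joint would pass 70% of its speed; a pose out of reach is approached as far as the arm can. A call with a gripper value outside its range is refused whole. The fingers move at their own pace and stop on an object; the grip force is fixed at half the most. Time passes only in rows, so rows that repeat a pose let the fingers close. It gives the time, the measured TCP pose, the force, the opening and the grip force at its end, in the units of the state.
- readout.get_obs(): the state, without advancing time (a new reading comes with each control period).
- camera(name): name is "scene" or "top" or "wrist"; returns a dict with "pixels" (384x512x3 uint8, red, green, blue), "K" (3x3 intrinsics, pixels), "rvec" (rotation vector, rad) and "tvec" (3), from world to camera coordinates, as OpenCV has them. Camera axes: x right, y down, z forward; pixel columns grow to the right and rows downward; lengths in m; the calibration is good to about 2 mm. The wrist camera is an equidistant fisheye: a pixel r from the principal point sees the ray r / f radians off the axis. A picture is of the moment at which its call begins. There is no depth.
- bot.job_done(): hands the job in; it is judged then, once.
The state is a dict: "clock": time; "joint_pos": joint angles; "joint_vel": joint speeds; "tau": joint torques, N m; "eef_pos": TCP position; "tool_rot": TCP orientation; "ft_force": force on the tool from outside, world axes, zero at the start; "ft_torque": the same for the moment, N m; "grip_width": finger opening in m; "grasp_force": force on a finger pad.
Only numpy, scipy, OpenCV 4.12 (cv2) and the standard library are available. Lean on these libraries where they do the work, as an engineer would, in place of code of your own. Each camera call takes 0.05 s, during which the arm holds its last target. There are 200 camera calls.

## Working session

There is one attempt and no reset: what is moved stays moved. The work goes in short steps, Python scripts to look and compute and a tool call to move; the robot and the scene stay as the last step left them, time stands still between calls to the robot, and variables do not carry over. Pictures are saved under pics/ and viewed, at most 14 in all, crops included, and the job is handed in when it is done.

Besides the shell and the picture viewer there is one more tool, called after "Call:" as name([rows], argument=value, ...), one row to a line, values as JSON. jog_arm: Moves the arm, as the interface text tells. Its arguments: {"type":"object","properties":{"motion":{"type":"array"}},"required":["motion"]}

```bash
mkdir -p pics
cat > h.py <<'E'
import numpy as np, cv2
from workcell import readout, camera, bot
def grab(n,save=None):
    c=camera(n); c['R']=cv2.Rodrigues(np.array(c['rvec'],float))[0]; c['t']=np.array(c['tvec'],float).ravel(); c['K']=np.array(c['K'],float)
    if save: cv2.imwrite('pics/'+save+'.png',c['pixels'][:,:,::-1])
    return c
def ray(c,u,v,fish=False):
    K=c['K']; x=(u-K[0,2])/K[0,0]; y=(v-K[1,2])/K[1,1]
    if fish:
        r=np.hypot(x,y); d=np.array([x/r*np.sin(r),y/r*np.sin(r),np.cos(r)]) if r>1e-9 else np.array([0,0,1.])
    else: d=np.array([x,y,1.])
    return -c['R'].T@c['t'], c['R'].T@d
def onz(c,u,v,z,fish=False):
    o,d=ray(c,u,v,fish); return o+d*(z-o[2])/d[2]
def proj(c,p,fish=False):
    q=c['R']@np.array(p,float)+c['t']; K=c['K']
    if fish:
        n=np.hypot(q[0],q[1]); th=np.arctan2(n,q[2]); return K[0,0]*th*q[0]/n+K[0,2],K[1,1]*th*q[1]/n+K[1,2]
    return K[0,0]*q[0]/q[2]+K[0,2],K[1,1]*q[1]/q[2]+K[1,2]
E
python3 - <<'E'
from h import *
np.set_printoptions(precision=4,suppress=True)
s=readout.get_obs(); print(s['eef_pos'],s['tool_rot'],s['clock'],bot.tcp_to_grasp,s['grip_width'])
a=[]
for n in ['top','scene']:
    c=grab(n,n+'0'); print(n,c['K'].ravel(),-c['R'].T@c['t'],c['R'][2]); np.save(n,c,allow_pickle=True)
    a.append(c['pixels'])
for n,p in zip(['top','scene'],a): cv2.imwrite(f'pics/{n}0b.png',cv2.resize(p,(800,600),interpolation=cv2.INTER_CUBIC)[:,:,::-1])
E
```

```text
[ 0.123  -0.484   0.2304] [ 0.9923  0.1241 -0.0001 -0.001 ] 0.0 0.0187 0.08555209192231285
top [481.3816   0.     258.9933   0.     481.3816 196.6376   0.       0.
   1.    ] [0.3331 0.2133 1.0526] [ 0.1348 -0.0032 -0.9909]
scene [410.5904   0.     258.7655   0.     410.5904 192.9379   0.       0.
   1.    ] [-0.2506  0.5589  0.4775] [ 0.8161 -0.4047 -0.4126]
```

View pics/top0b.png

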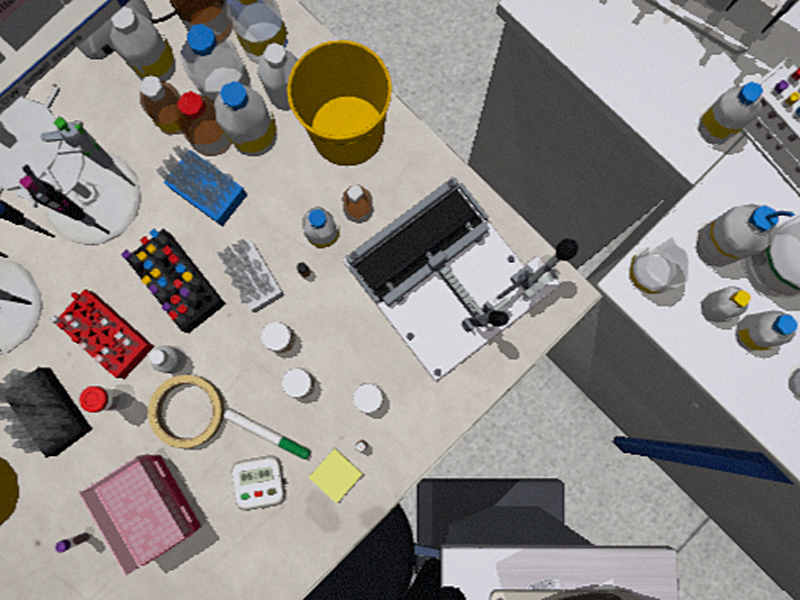

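View pics/scene0b.png

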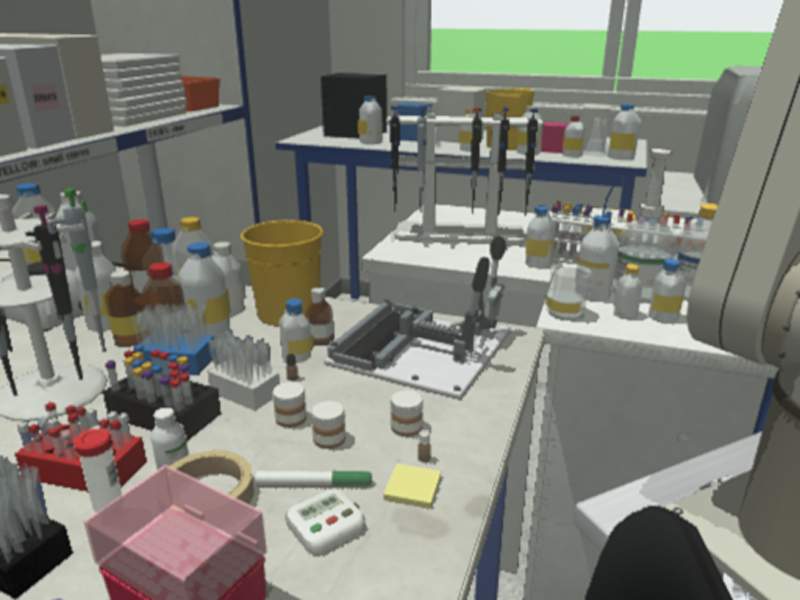

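The top view shows three jars (white lids near (278,337), (297,383), (369,400) at 800 scale) and the black-capped vial at (304,270). The clamp's rail is on the upper left, and the lever and handle are at the lower right. I'll zoom in on the clamp.

Run:
```python
from h import *
c=np.load('top.npy',allow_pickle=True).item(); p=c['pixels'][105:255,170:390]
q=cv2.resize(p,(800,545),interpolation=cv2.INTER_CUBIC); cv2.imwrite('pics/z1.png',q[:,:,::-1])
c=np.load('scene.npy',allow_pickle=True).item(); p=c['pixels'][140:310,170:350]
q=cv2.resize(p,(630,595),interpolation=cv2.INTER_CUBIC); cv2.imwrite('pics/z2.png',q[:,:,::-1])
```

```text
(no output)
```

View pics/z1.png

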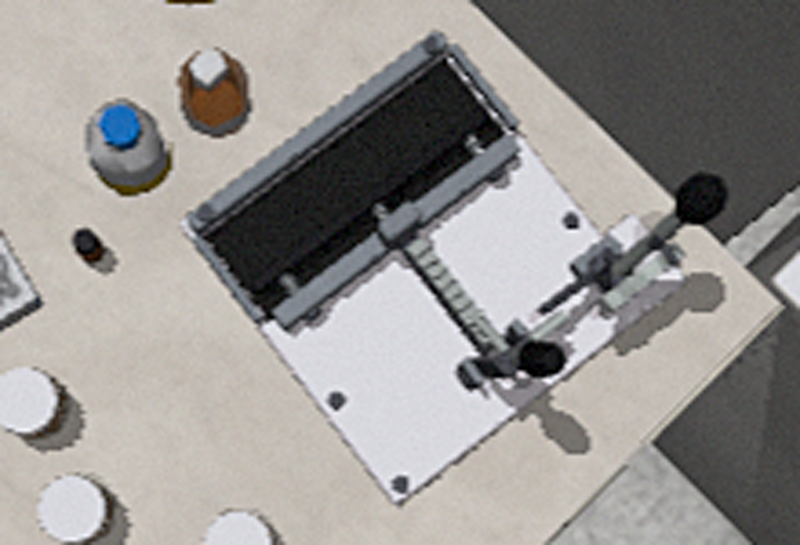

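View pics/z2.png

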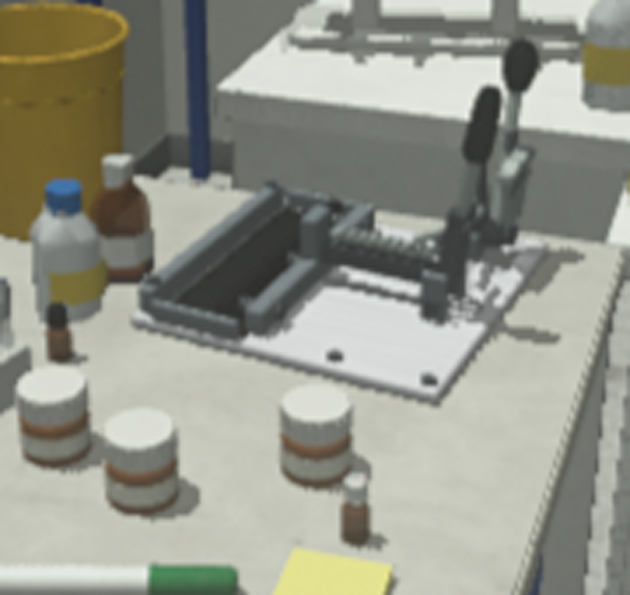

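The clamp is resolved: in z1 the plate corner is at (400,503), the rail's outer corners at (190,218) and (437,35), the tab at (400,222), the pump knob at (540,357) and the lever knob at (700,197). Next I fit the platform pose and locate the jars.

```bash
cat >> h.py <<'E'
def lids(c,zc=.044,roi=None):
    p=c['pixels']; hsv=cv2.cvtColor(p,cv2.COLOR_RGB2HSV)
    m=((p.min(2)>205)&(hsv[...,1]<22)).astype(np.uint8)
    m=cv2.morphologyEx(m,cv2.MORPH_OPEN,np.ones((3,3)))
    n,l,s,ce=cv2.connectedComponentsWithStats(m)
    out=[]
    for i in range(1,n):
        if 60<s[i,4]<900 and s[i,2]<40 and s[i,3]<40:
            u,v=ce[i]; out.append((u,v,s[i,4],s[i,2],s[i,3],onz(c,u,v,zc)[:2].round(4)))
    return out
E
python3 - <<'E'
from h import *
np.set_printoptions(precision=4,suppress=True)
c=np.load('top.npy',allow_pickle=True).item()
f=lambda x,y,z: onz(c,170+x/3.636,105+y/3.636,z)
A=f(400,504,.008); B=f(186,222,.03); C=f(437,36,.03); T=f(401,218,.061)
print('A',A,'B',B,'C',C,'T',T, np.linalg.norm((B-C)[:2]))
yh=(B-C)[:2]/np.linalg.norm((B-C)[:2]); xh=np.array([yh[1],-yh[0]]); O=(B+C)[:2]/2-.106*xh
print('psi deg',np.degrees(np.arctan2(xh[1],xh[0])),'O',O,'xh',xh,'yh',yh)
P=lambda w: ((w[:2]-O)@xh,(w[:2]-O)@yh)
print('A',P(A),'tab',P(T)); L=f(700,197,.143); H=f(540,357,.163); print('lever',L,P(L),'knob',H,P(H))
print('vial',f(86,240,.037),'dists',[np.linalg.norm(w[:2]) for w in(L,H,T,A)])
for r in lids(c): print(r)
E
```

```text
A [0.3731 0.1637 0.008 ] B [0.5384 0.2922 0.03  ] C [0.6539 0.1427 0.03  ] T [0.5355 0.1658 0.061 ] 0.18889666778346667
psi deg 37.69325429209905 O [0.5123 0.1526] xh [0.7913 0.6114] yh [-0.6114  0.7913]
A (np.float64(-0.1033212332807079), np.float64(0.09380953627076821)) tab (np.float64(0.026441292525411823), np.float64(-0.003775111453810199))
lever [0.5314 0.0111 0.143 ] (np.float64(-0.07144237843165427), np.float64(-0.12368652348913088)) knob [0.4427 0.0994 0.163 ] (np.float64(-0.08757042626937978), np.float64(0.0003926185026194804))
vial [0.5257 0.3504 0.037 ] dists [np.float64(0.5314678843128002), np.float64(0.45374626192181094), np.float64(0.5605745652418122), np.float64(0.4074685788016039)]
(np.float64(504.9384615384615), np.float64(76.12307692307692), np.int32(65), np.int32(13), np.int32(16), array([ 0.7413, -0.3278]))
(np.float64(486.3666666666667), np.float64(194.52), np.int32(150), np.int32(18), np.int32(13), array([ 0.4786, -0.272 ]))
(np.float64(332.19736842105266), np.float64(196.82894736842104), np.int32(76), np.int32(10), np.int32(10), array([0.4711, 0.0551]))
(np.flo
[... 218 characters left out ...]
p.int32(18), array([0.3684, 0.3552]))
(np.float64(234.80416666666667), np.float64(254.40416666666667), np.int32(240), np.int32(17), np.int32(18), array([0.3487, 0.2594]))
(np.float64(502.30645161290323), np.float64(290.01612903225805), np.int32(62), np.int32(10), np.int32(14), array([ 0.2796, -0.2937]))
(np.float64(164.74380165289256), np.float64(297.8512396694215), np.int32(121), np.int32(28), np.int32(10), array([0.2591, 0.4021]))
(np.float64(162.47019867549668), np.float64(310.4039735099338), np.int32(151), np.int32(29), np.int32(12), array([0.2339, 0.4059]))
(np.float64(165.61206896551724), np.float64(319.92241379310343), np.int32(116), np.int32(26), np.int32(8), array([0.2149, 0.3988]))
```

```bash
cat >> h.py <<'E'
from scipy.spatial.transform import Rotation as Ro
def phi(s):
    x=Ro.from_quat(s['tool_rot']).as_matrix()[:,0]; return np.degrees(np.arctan2(x[1],x[0]))
def go(p,ph,start=None):
    "shift (mm) and spin (deg) in the tool frame to TCP p with tool-x yaw ph"
    s=readout.get_obs(); q,f=(s['eef_pos'],phi(s)) if start is None else start
    d=(np.array(p)-q)*1000; a=np.radians(f)
    print('x %.1f y %.1f z %.1f spin %.1f | now'%(d[0]*np.cos(a)+d[1]*np.sin(a),d[0]*np.sin(a)-d[1]*np.cos(a),-d[2],-((ph-f+180)%360-180)),np.round(q,4),round(f,1))
E
python3 - <<'E'
from h import *
go([.548,.180,.25],128)
E
```

```text
x 575.5 y -538.9 z -19.5 spin -113.7 | now [ 0.123  -0.4841  0.2305] 14.3
```

Call:
jog_arm([
  {"x": 45, "y": -42, "z": -20, "spin": -10, "fingers": 1},
  {"x": 89, "y": -83, "z": -20, "spin": -20, "fingers": 1},
  {"x": 133, "y": -125, "z": -20, "spin": -30, "fingers": 1},
  {"x": 178, "y": -166, "z": -20, "spin": -40, "fingers": 1},
  {"x": 222, "y": -208, "z": -20, "spin": -50, "fingers": 1},
  {"x": 266, "y": -249, "z": -20, "spin": -60, "fingers": 1},
  {"x": 311, "y": -291, "z": -20, "spin": -70, "fingers": 1},
  {"x": 355, "y": -332, "z": -20, "spin": -80, "fingers": 1},
])

```text
clock: 1.1
eef_pos: [0.386, -0.0735, 0.2512]
tool_rot: [0.678, 0.735, -0.0, 0.0]
ft_force: [1.2, -0.3, -0.4]
grip_width: -0.0002
grasp_force: 0.0
```

Run:
```python
from h import *
print(readout.get_obs()['joint_pos'])
go([.548,.180,.25],128)
```

```text
[-1.88008096e-01  1.86464337e-02 -2.01867266e-01  1.35008982e+00
 -2.84027592e-04  1.30257719e+00]
x 239.7 y 181.8 z 1.2 spin -33.4 | now [ 0.386  -0.0735  0.2512] 94.6
```

Call:
jog_arm([
  {"x": 48, "y": 36, "z": 0, "spin": -10, "fingers": 1},
  {"x": 96, "y": 73, "z": 0, "spin": -20, "fingers": 1},
  {"x": 144, "y": 109, "z": 0, "spin": -30, "fingers": 1},
  {"x": 192, "y": 145, "z": 0, "spin": -33.4, "fingers": 1},
  {"x": 240, "y": 182, "z": 0, "spin": -33.4, "fingers": 1},
  {"x": 240, "y": 182, "z": 0, "spin": -33.4, "fingers": 1},
])

```text
clock: 1.85
eef_pos: [0.55, 0.1809, 0.2484]
tool_rot: [0.439, 0.899, -0.001, -0.001]
ft_force: [-1.0, -0.7, -0.4]
grip_width: -0.0003
grasp_force: 0.0
```

Run:
```python
from h import *
c=grab('wrist'); np.save('w1',c,allow_pickle=True)
print(c['K'],-c['R'].T@c['t'],c['R'][2]); s=readout.get_obs(); print(s['eef_pos'],phi(s),s['clock'])
cv2.imwrite('pics/w1.png',cv2.resize(c['pixels'],(800,600),interpolation=cv2.INTER_CUBIC)[:,:,::-1])
```

```text
[[297.31863964   0.         249.30511334]
 [  0.         297.31863964 196.41193736]
 [  0.           0.           1.        ]] [0.50772654 0.2392184  0.3894562 ] [ 0.17210328 -0.22572064 -0.95886947]
[0.54903807 0.17893643 0.24913686] 127.8235401849923 1.9
```

View pics/w1.png

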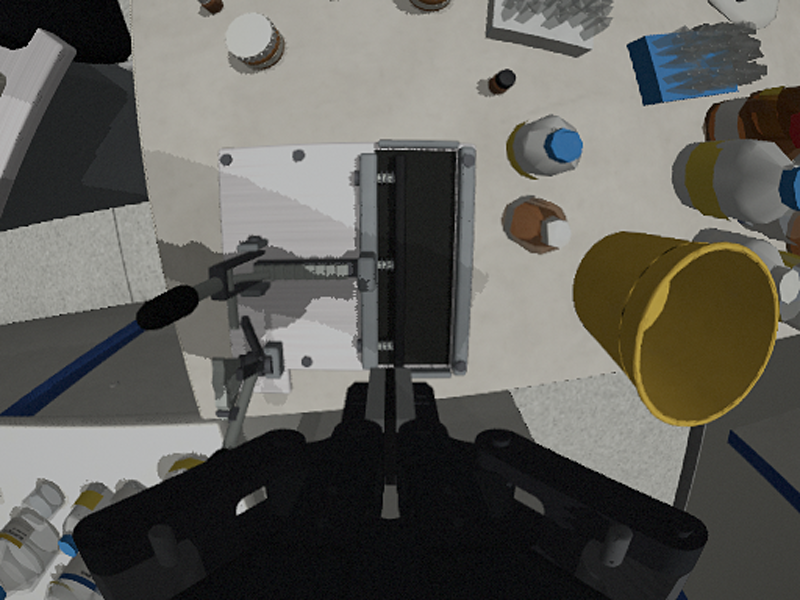

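The wrist view shows the whole clamp at 800 scale: rail outer edge (477,145)–(467,375), plate corner (221,147), tab (366,270), pump knob (168,306). The lever knob is out of frame.

Run:
```python
from h import *
np.set_printoptions(precision=4,suppress=True)
c=np.load('w1.npy',allow_pickle=True).item()
f=lambda x,y,z: onz(c,x/1.5625,y/1.5625,z,True)[:2]
B=f(477,147,.03);C=f(467,376,.03);A=f(221,147,.01);T=f(366,270,.061)
Bi=f(459,147,.03);Ci=f(451,376,.03)
for n,v in dict(B=B,C=C,Bi=Bi,Ci=Ci,A=A,T=T).items(): print(n,v)
print(np.linalg.norm(B-C),np.linalg.norm(B-Bi),np.degrees([np.arctan2(*(B-C)[::-1])-np.pi/2,np.arctan2(*(Bi-Ci)[::-1])-np.pi/2,np.arctan2(*(B-A)[::-1])]))
yh=(B-C)/np.linalg.norm(B-C); xh=np.array([yh[1],-yh[0]]); O=(B+C)/2-.106*xh
P=lambda w:np.array([(w-O)@xh,(w-O)@yh])
print('O',O,'A',P(A),'T',P(T),'knob',P(f(165,306,.160)),f(165,306,.160),'pad edge',P(f(400,260,.029)),'bar back',P(f(361,200,.03)), 'bar front',P(f(377,200,.03)))
```

```text
B [0.5463 0.2969]
C [0.6627 0.1468]
Bi [0.5356 0.2879]
Ci [0.6516 0.1384]
A [0.3785 0.173 ]
T [0.5362 0.1733]
0.18994408695310064 0.014052327750566859 [37.7871 37.8221 36.4381]
O [0.5207 0.1569] A [-0.1026  0.0999] T [0.0222 0.0035] knob [-0.0862  0.005 ] [0.4496 0.1081] pad edge [0.0474 0.0049] bar back [0.017  0.0523] bar front [0.0293 0.0522]
```

```bash
cat >> h.py <<'E'
PSI=37.7; O=np.array([.5165,.155]); XH=np.array([np.cos(np.radians(PSI)),np.sin(np.radians(PSI))]); YH=np.array([-XH[1],XH[0]])
def W(x,y,z): return np.r_[O+x*XH+y*YH,z]
def P(w): w=np.array(w)[:2]-O; return np.array([w@XH,w@YH])
E
python3 -c "
from h import *
go(W(.055,0,.042),127.7)"
```

```text
x 0.9 y 14.6 z 207.1 spin 0.1 | now [0.549  0.1789 0.2491] 127.8
```

Call:
jog_arm([
  {"x": 1, "y": 15, "z": 50, "fingers": 1},
  {"x": 1, "y": 15, "z": 100, "fingers": 1},
  {"x": 1, "y": 15, "z": 150, "fingers": 1},
  {"x": 1, "y": 15, "z": 190, "fingers": 1},
  {"x": 1, "y": 15, "z": 207, "fingers": 1},
  {"x": 1, "y": 15, "z": 207, "fingers": 1},
])

```text
validation failed for argument at $.mo...
```

Call:
jog_arm([
  {"y": -5, "fingers": 1},
  {"y": -10, "fingers": 1},
  {"y": -15, "fingers": 1},
  {"y": -20, "fingers": 1},
  {"y": -20, "fingers": 1},
])

```text
validation failed for argument at $.mo...
```

Run:
```python
from h import *
c=grab('wrist'); np.save('w2',c,allow_pickle=True); s=readout.get_obs(); print(s['eef_pos'],s['ft_force'],P(s['eef_pos']))
cv2.imwrite('pics/w2.png',cv2.resize(c['pixels'],(800,600),interpolation=cv2.INTER_CUBIC)[:,:,::-1])
```

```text
[0.54856599 0.17770455 0.24989566] [-0.57271768 -0.69329602 -0.23353591] [ 0.03925581 -0.00164484]
```

View pics/w2.png

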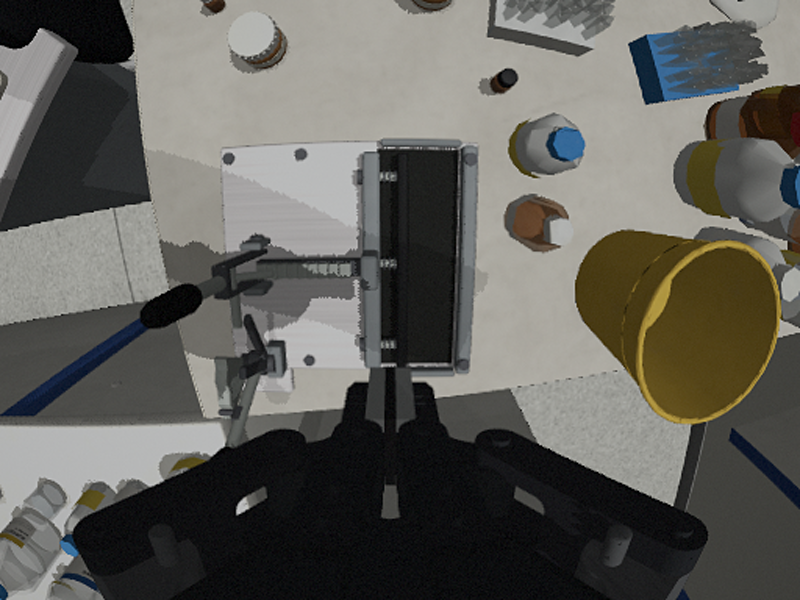

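The picture is unchanged because both moves were refused: every row needs every field. Resending with all five.

Call:
jog_arm([
  {"x": 1, "y": 16, "z": 50, "spin": 0, "fingers": 1},
  {"x": 1, "y": 16, "z": 100, "spin": 0, "fingers": 1},
  {"x": 1, "y": 16, "z": 150, "spin": 0, "fingers": 1},
  {"x": 1, "y": 16, "z": 190, "spin": 0, "fingers": 1},
  {"x": 1, "y": 16, "z": 207, "spin": 0, "fingers": 1},
  {"x": 1, "y": 16, "z": 207, "spin": 0, "fingers": 1},
])

```text
clock: 2.7
eef_pos: [0.5605, 0.1869, 0.0441]
tool_rot: [0.442, 0.897, -0.001, -0.001]
ft_force: [-0.1, 0.1, 0.0]
grip_width: -0.0002
grasp_force: 0.0
```

Call:
jog_arm([
  {"x": 0, "y": -5, "z": 0, "spin": 0, "fingers": 1},
  {"x": 0, "y": -10, "z": 0, "spin": 0, "fingers": 1},
  {"x": 0, "y": -15, "z": 0, "spin": 0, "fingers": 1},
  {"x": 0, "y": -20, "z": 0, "spin": 0, "fingers": 1},
  {"x": 0, "y": -20, "z": 0, "spin": 0, "fingers": 1},
])

```text
clock: 3.32
eef_pos: [0.5504, 0.1791, 0.0463]
tool_rot: [0.441, 0.898, 0.006, 0.003]
ft_force: [9.3, 8.1, -6.4]
grip_width: 0.0004
grasp_force: 5.8
```

Run:
```python
from h import *
s=readout.get_obs(); print(s['eef_pos'],s['ft_force'],P(s['eef_pos']))
```

```text
[0.5504194  0.17913467 0.04632386] [ 9.342518    8.06043705 -6.35676729] [ 0.04159683 -0.00164671]
```

Call:
jog_arm([
  {"x": 0, "y": -5, "z": 0, "spin": 0, "fingers": 1},
  {"x": 0, "y": -10, "z": 0, "spin": 0, "fingers": 1},
  {"x": 0, "y": -15, "z": 0, "spin": 0, "fingers": 1},
  {"x": 0, "y": -20, "z": 0, "spin": 0, "fingers": 1},
  {"x": 0, "y": -20, "z": 0, "spin": 0, "fingers": 1},
])

```text
clock: 3.95
eef_pos: [0.5349, 0.1671, 0.0463]
tool_rot: [0.44, 0.898, 0.006, 0.004]
ft_force: [9.3, 7.6, -6.8]
grip_width: 0.0003
grasp_force: 6.2
```

Call:
jog_arm([
  {"x": 0, "y": -4, "z": 0, "spin": 0, "fingers": 1},
  {"x": 0, "y": -8, "z": 0, "spin": 0, "fingers": 1},
  {"x": 0, "y": -10, "z": 0, "spin": 0, "fingers": 1},
])

```text
clock: 4.32
eef_pos: [0.5276, 0.1614, 0.0464]
tool_rot: [0.44, 0.898, 0.006, 0.004]
ft_force: [11.0, 10.1, -8.3]
grip_width: 0.0
grasp_force: 7.0
```

Run:
```python
from h import *
s=readout.get_obs(); print(s['eef_pos'],s['ft_force'],P(s['eef_pos']))
```

```text
[0.52757984 0.16141626 0.04642141] [10.99674548 10.05166361 -8.2701116 ] [ 0.01269035 -0.00169892]
```

Call:
jog_arm([
  {"x": 0, "y": -2, "z": 0, "spin": 0, "fingers": 1},
  {"x": 0, "y": -4, "z": 0, "spin": 0, "fingers": 1},
  {"x": 0, "y": -4, "z": 0, "spin": 0, "fingers": 1},
])

```text
clock: 4.7
eef_pos: [0.5273, 0.1611, 0.0467]
tool_rot: [0.44, 0.898, 0.009, 0.005]
ft_force: [16.0, 13.7, -15.3]
grip_width: -0.0004
grasp_force: 10.6
```

Call:
jog_arm([
  {"x": 0, "y": -2, "z": 0, "spin": 0, "fingers": 1},
  {"x": 0, "y": -4, "z": 0, "spin": 0, "fingers": 1},
  {"x": 0, "y": -4, "z": 0, "spin": 0, "fingers": 1},
])

```text
clock: 5.08
eef_pos: [0.5271, 0.1609, 0.0472]
tool_rot: [0.439, 0.898, 0.013, 0.007]
ft_force: [23.0, 18.8, -18.5]
grip_width: -0.0
grasp_force: 14.4
```

The force rose without motion, so the bar is at its open stop. Backing off, lifting, and going over jar 3.

Call:
jog_arm([
  {"x": 0, "y": 10, "z": 0, "spin": 0, "fingers": 1},
  {"x": 0, "y": 22, "z": -5, "spin": 0, "fingers": 1},
  {"x": 0, "y": 25, "z": -50, "spin": 0, "fingers": 1},
  {"x": 0, "y": 25, "z": -100, "spin": 0, "fingers": 1},
  {"x": 0, "y": 25, "z": -130, "spin": 0, "fingers": 1},
  {"x": 0, "y": 25, "z": -130, "spin": 0, "fingers": 1},
])

```text
clock: 5.82
eef_pos: [0.537, 0.1684, 0.1782]
tool_rot: [0.441, 0.897, 0.003, 0.003]
ft_force: [0.1, 0.1, 0.2]
grip_width: -0.0
grasp_force: 0.0
```

Run:
```python
from h import *
go([.349,.260,.20],128)
for c in [grab('top')]:
    for r in lids(c):
        if r[2]>200: print(r)
```

```text
x 187.4 y -92.9 z -21.8 spin -0.3 | now [0.537  0.1684 0.1782] 127.7
```

Call:
jog_arm([
  {"x": 40, "y": -20, "z": -22, "spin": 0, "fingers": -0.35},
  {"x": 90, "y": -45, "z": -22, "spin": 0, "fingers": -0.35},
  {"x": 140, "y": -70, "z": -22, "spin": 0, "fingers": -0.35},
  {"x": 187, "y": -93, "z": -22, "spin": 0, "fingers": -0.35},
  {"x": 187, "y": -93, "z": -22, "spin": 0, "fingers": -0.35},
  {"x": 187, "y": -93, "z": -22, "spin": 0, "fingers": -0.35},
])

```text
clock: 6.62
eef_pos: [0.3471, 0.2588, 0.1956]
tool_rot: [0.441, 0.898, -0.001, 0.0]
ft_force: [-1.0, 0.1, -0.6]
grip_width: 0.0575
grasp_force: 0.0
```

Run:
```python
from h import *
c=grab('wrist'); np.save('w3',c,allow_pickle=True); s=readout.get_obs(); print(s['eef_pos'],s['grip_width'],phi(s))
cv2.imwrite('pics/w3.png',cv2.resize(c['pixels'],(800,600),interpolation=cv2.INTER_CUBIC)[:,:,::-1])
t=grab('top')
for r in lids(t):
  if r[2]>30: print(r)
```

```text
[0.34765282 0.25865062 0.19571247] 0.05740743688131457 127.61766444126326
(np.float64(497.9), np.float64(66.31176470588235), np.int32(170), np.int32(24), np.int32(33), array([ 0.7638, -0.3137]))
(np.float64(314.81076672104405), np.float64(178.1174551386623), np.int32(613), np.int32(36), np.int32(37), array([0.511 , 0.0915]))
(np.float64(486.40939597315435), np.float64(194.53020134228188), np.int32(149), np.int32(18), np.int32(13), array([ 0.4785, -0.2721]))
(np.float64(332.1333333333333), np.float64(196.82666666666665), np.int32(75), np.int32(10), np.int32(10), array([0.4712, 0.0552]))
(np.float64(173.2608695652174), np.float64(211.54782608695652), np.int32(115), np.int32(15), np.int32(13), array([0.4374, 0.3901]))
(np.float64(161.6504854368932), np.float64(297.4466019417476), np.int32(103), np.int32(24), np.int32(8), array([0.2599, 0.4085]))
(np.float64(162.71698113207546), np.float64(310.1383647798742), np.int32(159), np.int32(29), np.int32(13), array([0.2344, 0.4054]))
(np.float64(165.56521739130434), np.float64(319.9478260869565), np.int32(115), np.int32(26), np.int32(8), array([0.2149, 0.3989]))
```

View pics/w3.png

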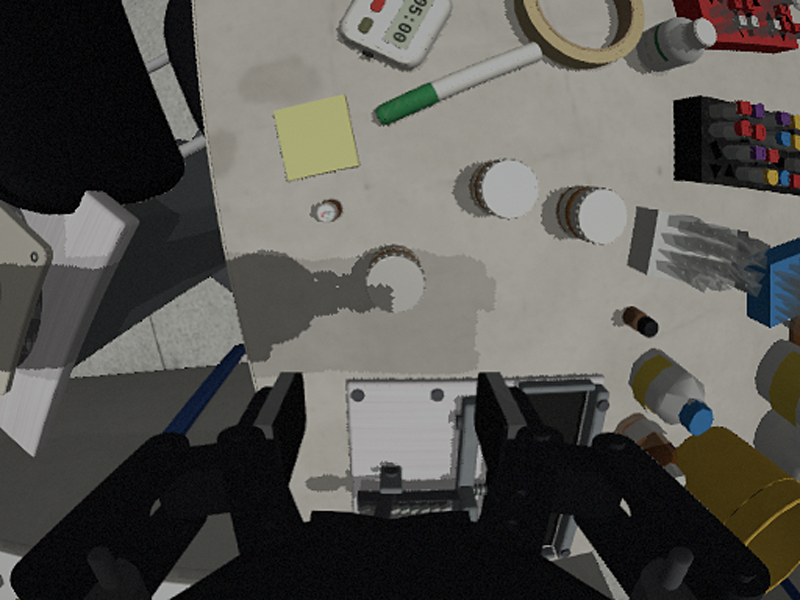

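Wrist view at 800 scale: lids centred near (396,283) [shadowed, target], (505,189) and (601,215). Nothing blocks the fingers.

Run:
```python
from h import *
np.set_printoptions(precision=4,suppress=True)
c=np.load('w3.npy',allow_pickle=True).item(); f=lambda x,y,z: onz(c,x/1.5625,y/1.5625,z,True)
for u,v in [(396,283),(505,189),(601,215)]: print(f(u,v,.044))
print('vial',f(327,211,.03),'diam check',f(367,283,.044),f(425,283,.044))
# finger tip midpoint check: project commanded TCP at this height
s=readout.get_obs(); print(np.array(proj(c,s['eef_pos'],True))*1.5625)
go([*f(396,283,.044)[:2],.022],127.7)
```

```text
[0.351  0.2635 0.044 ]
[0.3678 0.3549 0.044 ]
[0.4306 0.3863 0.044 ]
vial [0.2869 0.2718 0.03  ] diam check [0.3362 0.252  0.044 ] [0.3659 0.275  0.044 ]
[385.0524 394.755 ]
x 2.0 y 5.4 z 173.8 spin -0.1 | now [0.3479 0.2586 0.1958] 127.6
```

Call:
jog_arm([
  {"x": 1, "y": 4, "z": 50, "spin": 0, "fingers": -0.35},
  {"x": 1, "y": 4, "z": 100, "spin": 0, "fingers": -0.35},
  {"x": 1, "y": 4, "z": 140, "spin": 0, "fingers": -0.35},
  {"x": 1, "y": 4, "z": 165, "spin": 0, "fingers": -0.35},
  {"x": 1, "y": 4, "z": 174, "spin": 0, "fingers": -0.35},
  {"x": 1, "y": 4, "z": 174, "spin": 0, "fingers": -0.35},
  {"x": 1, "y": 4, "z": 174, "spin": 0, "fingers": 0.4},
  {"x": 1, "y": 4, "z": 174, "spin": 0, "fingers": 1},
])

```text
clock: 7.72
eef_pos: [0.351, 0.263, 0.0237]
tool_rot: [0.441, 0.897, 0.001, 0.001]
ft_force: [0.0, -0.5, 3.8]
grip_width: 0.0381
grasp_force: 60.2
```

Call:
jog_arm([
  {"x": 0, "y": 0, "z": 0, "spin": 0, "fingers": 1},
  {"x": 0, "y": 0, "z": 0, "spin": 0, "fingers": 1},
  {"x": 0, "y": 0, "z": 0, "spin": 0, "fingers": 1},
])

```text
clock: 8.1
eef_pos: [0.3509, 0.263, 0.0236]
tool_rot: [0.441, 0.897, 0.001, 0.001]
ft_force: [1.4, -0.6, 6.4]
grip_width: 0.038
grasp_force: 60.5
```

Run:
```python
from h import *
np.set_printoptions(precision=4,suppress=True)
c=np.load('w3.npy',allow_pickle=True).item(); f=lambda x,y,z: onz(c,x/1.5625,y/1.5625,z,True)
print('rail corner (106,96)',P(f(605,379,.03)),'plate A',P(f(347,379,.01)))
q=W(.066,-.058,.16); go(q,127.7);
```

```text
rail corner (106,96) [0.1011 0.1076] plate A [-0.1018  0.1021]
x -244.6 y 131.2 z -136.4 spin -0.0 | now [0.3509 0.263  0.0236] 127.7
```

Call:
jog_arm([
  {"x": 0, "y": 0, "z": -40, "spin": 0, "fingers": 1},
  {"x": 0, "y": 0, "z": -90, "spin": 0, "fingers": 1},
  {"x": -40, "y": 22, "z": -136, "spin": 0, "fingers": 1},
  {"x": -90, "y": 48, "z": -136, "spin": 0, "fingers": 1},
  {"x": -140, "y": 75, "z": -136, "spin": 0, "fingers": 1},
  {"x": -190, "y": 102, "z": -136, "spin": 0, "fingers": 1},
  {"x": -230, "y": 124, "z": -136, "spin": 0, "fingers": 1},
  {"x": -245, "y": 131, "z": -136, "spin": 0, "fingers": 1},
])

```text
clock: 9.1
eef_pos: [0.6052, 0.1469, 0.1576]
tool_rot: [0.442, 0.897, 0.0, 0.0]
ft_force: [-2.5, 0.6, -0.8]
grip_width: 0.0381
grasp_force: 60.6
```

Call:
jog_arm([
  {"x": 0, "y": 0, "z": 0, "spin": 0, "fingers": 1},
  {"x": 0, "y": 0, "z": 0, "spin": 0, "fingers": 1},
  {"x": 0, "y": 0, "z": 0, "spin": 0, "fingers": 1},
])

```text
clock: 9.48
eef_pos: [0.6022, 0.1491, 0.1586]
tool_rot: [0.44, 0.898, -0.0, -0.0]
ft_force: [-0.0, 0.3, -0.5]
grip_width: 0.0382
grasp_force: 60.6
```

Run:
```python
from h import *
c=grab('wrist'); np.save('w4',c,allow_pickle=True); s=readout.get_obs(); print(s['eef_pos'],s['grip_width'],P(s['eef_pos']))
cv2.imwrite('pics/w4.png',cv2.resize(c['pixels'],(800,600),interpolation=cv2.INTER_CUBIC)[:,:,::-1])
```

```text
[0.60229713 0.1491036  0.15865432] 0.0378277855400912 [ 0.0642789  -0.05713263]
```

View pics/w4.png

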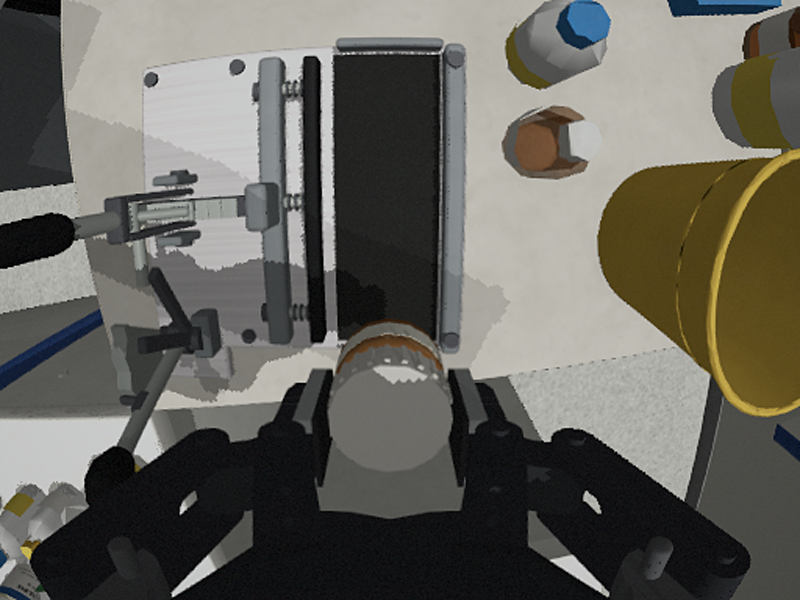

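Bar is open: pad strip at u≈305–323, rail inner edge u≈442, rail ends at (455,43) and (450,352), tab at (262,206), all at 800 scale.

Run:
```python
from h import *
np.set_printoptions(precision=4,suppress=True)
c=np.load('w4.npy',allow_pickle=True).item(); f=lambda x,y,z: onz(c,x/1.5625,y/1.5625,z,True)
for n,(u,v,z) in dict(outU=(467,46,.03),outL=(459,351,.03),inU=(443,46,.03),inL=(440,345,.03),padfaceU=(321,60,.029),padfaceL=(323,340,.029),barend=(272,343,.03),tab=(259,206,.061),barU=(272,58,.03),knob=(38,240,.16),levK=(110,478,.143)).items(): w=f(u,v,z); print(n,w,P(w))
```

```text
outU [0.5477 0.2954 0.03  ] [0.1105 0.092 ]
outL [0.6608 0.148  0.03  ] [ 0.1099 -0.0938]
inU [0.5371 0.2862 0.03  ] [0.0965 0.0912]
inL [0.6486 0.1437 0.03  ] [ 0.0977 -0.0897]
padfaceU [0.4866 0.2369 0.029 ] [0.0264 0.0831]
padfaceL [0.589  0.1012 0.029 ] [ 0.0245 -0.0869]
barend [0.5642 0.0794 0.03  ] [-0.0085 -0.089 ]
tab [0.515 0.153 0.061] [-0.0024 -0.0007]
barU [0.4618 0.2216 0.03  ] [-0.0026  0.0862]
knob [0.4648 0.1146 0.16  ] [-0.0656 -0.0004]
levK [0.5335 0.0178 0.143 ] [-0.0705 -0.1189]
```

Call:
jog_arm([
  {"x": 0, "y": 4, "z": 40, "spin": 0, "fingers": 1},
  {"x": 0, "y": 4, "z": 85, "spin": 0, "fingers": 1},
  {"x": 0, "y": 4, "z": 110, "spin": 0, "fingers": 1},
  {"x": 0, "y": 4, "z": 122, "spin": 0, "fingers": 1},
  {"x": 0, "y": 4, "z": 125, "spin": 0, "fingers": 1},
  {"x": 0, "y": 4, "z": 125, "spin": 0, "fingers": 1},
  {"x": 0, "y": 4, "z": 125, "spin": 0, "fingers": 1},
])

```text
clock: 10.4
eef_pos: [0.6073, 0.1511, 0.0346]
tool_rot: [0.441, 0.897, 0.001, 0.001]
ft_force: [0.2, 0.1, -1.2]
grip_width: 0.0384
grasp_force: 60.7
```

Call:
jog_arm([
  {"x": 0, "y": 0, "z": 1, "spin": 0, "fingers": 1},
  {"x": 0, "y": 0, "z": 1, "spin": 0, "fingers": 1},
  {"x": 0, "y": 0, "z": 1, "spin": 0, "fingers": 0},
  {"x": 0, "y": 0, "z": 1, "spin": 0, "fingers": -0.3},
  {"x": 0, "y": 0, "z": 1, "spin": 0, "fingers": -0.3},
  {"x": 0, "y": 0, "z": -40, "spin": 0, "fingers": -0.3},
  {"x": 0, "y": 0, "z": -95, "spin": 0, "fingers": -0.3},
  {"x": 0, "y": 0, "z": -130, "spin": 0, "fingers": -0.3},
])

```text
clock: 11.4
eef_pos: [0.6072, 0.151, 0.166]
tool_rot: [0.441, 0.897, 0.001, 0.001]
ft_force: [0.9, -1.0, -0.6]
grip_width: 0.0556
grasp_force: 0.0
```

```bash
sed -i 's/O=np.array(\[.5165,.155\])/O=np.array([.5193,.157])/' h.py
python3 - <<'E'
from h import *
go([.3678,.3549,.18],127.7)
E
```

```text
x 307.7 y -65.0 z -14.0 spin -0.0 | now [0.6072 0.151  0.166 ] 127.7
```

Call:
jog_arm([
  {"x": 40, "y": -8, "z": -14, "spin": 0, "fingers": -0.35},
  {"x": 90, "y": -19, "z": -14, "spin": 0, "fingers": -0.35},
  {"x": 145, "y": -30, "z": -14, "spin": 0, "fingers": -0.35},
  {"x": 200, "y": -42, "z": -14, "spin": 0, "fingers": -0.35},
  {"x": 255, "y": -54, "z": -14, "spin": 0, "fingers": -0.35},
  {"x": 295, "y": -62, "z": -14, "spin": 0, "fingers": -0.35},
  {"x": 308, "y": -65, "z": -14, "spin": 0, "fingers": -0.35},
  {"x": 308, "y": -65, "z": -14, "spin": 0, "fingers": -0.35},
])

```text
clock: 12.4
eef_pos: [0.3665, 0.3551, 0.1773]
tool_rot: [0.44, 0.898, -0.0, 0.0]
ft_force: [0.6, 0.4, 0.1]
grip_width: 0.0574
grasp_force: 0.0
```

```bash
cat >> h.py <<'E'
def wlids(c,zc=.044):
    p=c['pixels'].astype(int); m=((p.min(2)>120)&(p.max(2)-p.min(2)<14)).astype(np.uint8)
    m=cv2.morphologyEx(m,cv2.MORPH_OPEN,np.ones((5,5)))
    out=[]
    for k in cv2.findContours(m,cv2.RETR_EXTERNAL,cv2.CHAIN_APPROX_NONE)[0]:
        a=cv2.contourArea(k)
        if len(k)<20 or not 500<a<8000: continue
        (u,v),(d1,d2),_=cv2.fitEllipse(k)
        if a/(np.pi*d1*d2/4)>.9 and min(d1,d2)/max(d1,d2)>.7: out.append((round(u,1),round(v,1),int(a),round(d1,1),round(d2,1),onz(c,u,v,zc,True)[:2].round(4)))
    return out
E
python3 - <<'E'
from h import *
s=readout.get_obs(); c=grab('wrist'); np.save('w5',c,allow_pickle=True); print(s['eef_pos'],s['grip_width'],phi(s))
for r in wlids(c): print(r)
print([r for r in wlids(np.load('w3.npy',allow_pickle=True).item())])
cv2.imwrite('pics/w5.png',cv2.resize(c['pixels'],(800,600))[:,:,::-1])
E
```

```text
[0.36649126 0.35514902 0.17729618] 0.05741070350816679 127.73610300456039
(309.0, 46.9, 2729, 53.8, 64.8, array([0.3294, 0.4954]))
[(126.8, 208.4, 2194, 49.9, 58.0, array([0.2591, 0.1543]))]
```

View pics/w5.png

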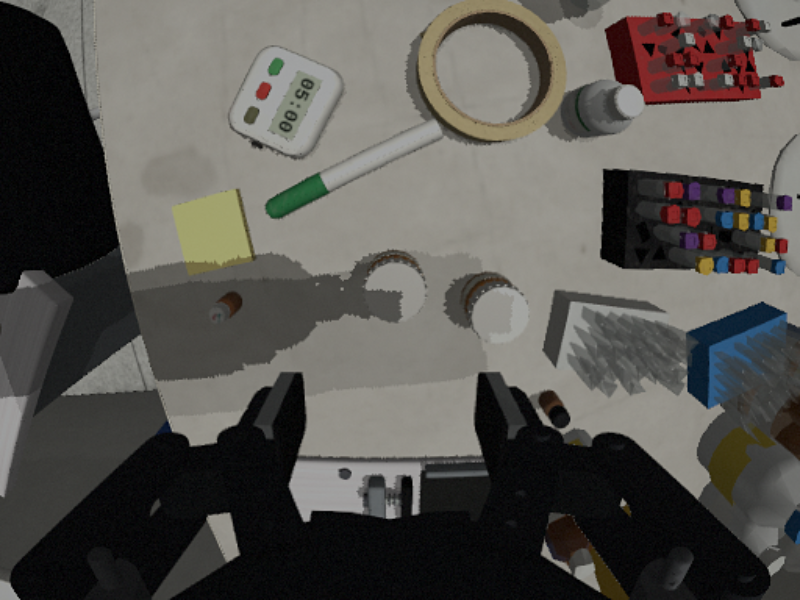

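Lids at (396,289) and (497,315); the vial at (554,408) is well clear.

Run:
```python
from h import *
np.set_printoptions(precision=4,suppress=True)
c=np.load('w5.npy',allow_pickle=True).item(); f=lambda x,y,z: onz(c,x/1.5625,y/1.5625,z,True)
a=f(396,289,.044); print(a,f(497,315,.044),'vial',f(554,412,.037),f(366,289,.044),f(427,289,.044))
go([*a[:2],.022],127.7)
```

```text
[0.37   0.3603 0.044 ] [0.4306 0.3863 0.044 ] vial [0.5177 0.3575 0.037 ] [0.3555 0.3491 0.044 ] [0.3849 0.372  0.044 ]
x 2.8 y 5.7 z 155.3 spin -0.0 | now [0.3671 0.3547 0.1773] 127.7
```

Call:
jog_arm([
  {"x": 2, "y": 4, "z": 50, "spin": 0, "fingers": -0.35},
  {"x": 2, "y": 4, "z": 95, "spin": 0, "fingers": -0.35},
  {"x": 2, "y": 4, "z": 130, "spin": 0, "fingers": -0.35},
  {"x": 2, "y": 4, "z": 150, "spin": 0, "fingers": -0.35},
  {"x": 2, "y": 4, "z": 155, "spin": 0, "fingers": -0.35},
  {"x": 2, "y": 4, "z": 155, "spin": 0, "fingers": -0.35},
  {"x": 2, "y": 4, "z": 155, "spin": 0, "fingers": 0.4},
  {"x": 2, "y": 4, "z": 155, "spin": 0, "fingers": 1},
])

```text
clock: 13.45
eef_pos: [0.3698, 0.3598, 0.0238]
tool_rot: [0.441, 0.897, 0.001, 0.001]
ft_force: [-0.9, -1.0, 3.6]
grip_width: 0.0374
grasp_force: 60.2
```

Call:
jog_arm([
  {"x": 0, "y": 0, "z": 0, "spin": 0, "fingers": 1},
  {"x": 0, "y": 0, "z": 0, "spin": 0, "fingers": 1},
])

```text
clock: 13.7
eef_pos: [0.3698, 0.3598, 0.0238]
tool_rot: [0.441, 0.897, 0.001, 0.001]
ft_force: [0.2, -0.2, 5.6]
grip_width: 0.0382
grasp_force: 60.3
```

Run:
```python
from h import *
go(W(.0645,0,.12),127.7)
```

```text
x -251.8 y 59.0 z -96.2 spin -0.0 | now [0.3698 0.3598 0.0238] 127.7
```

Call:
jog_arm([
  {"x": 0, "y": 0, "z": -40, "spin": 0, "fingers": 1},
  {"x": 0, "y": 0, "z": -90, "spin": 0, "fingers": 1},
  {"x": -50, "y": 12, "z": -100, "spin": 0, "fingers": 1},
  {"x": -105, "y": 25, "z": -100, "spin": 0, "fingers": 1},
  {"x": -160, "y": 38, "z": -100, "spin": 0, "fingers": 1},
  {"x": -210, "y": 49, "z": -100, "spin": 0, "fingers": 1},
  {"x": -245, "y": 57, "z": -100, "spin": 0, "fingers": 1},
  {"x": -252, "y": 59, "z": -100, "spin": 0, "fingers": 1},
])

```text
clock: 14.7
eef_pos: [0.5707, 0.1938, 0.122]
tool_rot: [0.442, 0.897, 0.0, 0.0]
ft_force: [0.2, 0.1, -1.0]
grip_width: 0.0378
grasp_force: 60.4
```

Call:
jog_arm([
  {"x": 0, "y": 0, "z": 0, "spin": 0, "fingers": 1},
  {"x": 0, "y": 0, "z": 20, "spin": 0, "fingers": 1},
  {"x": 0, "y": 0, "z": 60, "spin": 0, "fingers": 1},
  {"x": 0, "y": 0, "z": 82, "spin": 0, "fingers": 1},
  {"x": 0, "y": 0, "z": 89, "spin": 0, "fingers": 1},
  {"x": 0, "y": 0, "z": 89, "spin": 0, "fingers": 1},
  {"x": 0, "y": 0, "z": 89, "spin": 0, "fingers": 1},
])

```text
clock: 15.58
eef_pos: [0.5691, 0.1966, 0.0341]
tool_rot: [0.44, 0.898, 0.0, 0.0]
ft_force: [0.0, 0.1, -0.9]
grip_width: 0.0381
grasp_force: 60.3
```

Run:
```python
from h import *
s=readout.get_obs();print(P(s['eef_pos']),s['eef_pos'])
go(W(.0645,0,.034),127.7)
```

```text
[0.06362666 0.00084906] [0.56912369 0.19658122 0.03406675]
x -0.8 y 0.9 z 0.1 spin 0.0 | now [0.5691 0.1966 0.0341] 127.7
```

Call:
jog_arm([
  {"x": 0, "y": 0, "z": 1, "spin": 0, "fingers": 1},
  {"x": 0, "y": 0, "z": 1, "spin": 0, "fingers": 0},
  {"x": 0, "y": 0, "z": 1, "spin": 0, "fingers": -0.3},
  {"x": 0, "y": 0, "z": 1, "spin": 0, "fingers": -0.3},
  {"x": 0, "y": 0, "z": -40, "spin": 0, "fingers": -0.3},
  {"x": 0, "y": 0, "z": -95, "spin": 0, "fingers": -0.3},
  {"x": 0, "y": 0, "z": -130, "spin": 0, "fingers": -0.3},
  {"x": 0, "y": 0, "z": -130, "spin": 0, "fingers": -0.3},
])

```text
clock: 16.58
eef_pos: [0.5717, 0.1962, 0.1673]
tool_rot: [0.441, 0.897, 0.003, 0.003]
ft_force: [0.3, 1.5, -0.0]
grip_width: 0.0554
grasp_force: 0.0
```

Run:
```python
from h import *
go([.4306,.3863,.18],127.7)
```

```text
x 236.7 y 4.4 z -12.7 spin -0.1 | now [0.5717 0.1962 0.1673] 127.6
```

Run:
```python
from h import *
np.set_printoptions(precision=4,suppress=True)
c=np.load('w5.npy',allow_pickle=True).item(); f=lambda x,y,z: onz(c,x/1.5625,y/1.5625,z,True)
j=np.array([.4306,.3863])
for u,v,z in [(545,358,0),(548,340,.03),(556,293,.03),(566,390,0.005),(575,320,.07),(570,375,.06)]:
    w=f(u,v,z)[:2]-j; print((u,v,z),w@XH,w@YH)
t=np.load('top.npy',allow_pickle=True).item()
for u,v,z in [(220,244,.03),(250,310,.03),(282,293,.03),(225,255,.07),(250,295,.07)]:
    w=onz(t,u/1.5625,v/1.5625,z)[:2]-j; print('top',(u,v,z),w@XH,w@YH)
```

```text
(545, 358, 0) 0.05231869789024043 -0.048901422880641185
(548, 340, 0.03) 0.04160290333897654 -0.022637083037509238
(556, 293, 0.03) 0.043792446558290773 0.010922778429094048
(566, 390, 0.005) 0.0722213846718567 -0.07494349419224154
(575, 320, 0.07) 0.042483180151520576 0.005001506026270861
(570, 375, 0.06) 0.04879986768173129 -0.035716600334441954
top (220, 244, 0.03) 0.15056642160025438 -0.014896278773469671
top (250, 310, 0.03) 0.050424462141751114 0.0059293766679898675
top (282, 293, 0.03) 0.0429584348357641 -0.042813689338428905
top (225, 255, 0.07) 0.12132548335997013 -0.013969608958784595
top (250, 295, 0.07) 0.05752197900496906 -0.008990776817304803
```

Call:
jog_arm([
  {"x": 30, "y": 1, "z": -13, "spin": -10, "fingers": -0.35},
  {"x": 60, "y": 1, "z": -13, "spin": -20, "fingers": -0.35},
  {"x": 90, "y": 2, "z": -13, "spin": -30, "fingers": -0.35},
  {"x": 120, "y": 2, "z": -13, "spin": -40, "fingers": -0.35},
  {"x": 155, "y": 3, "z": -13, "spin": -50, "fingers": -0.35},
  {"x": 190, "y": 4, "z": -13, "spin": -60, "fingers": -0.35},
  {"x": 220, "y": 4, "z": -13, "spin": -70, "fingers": -0.35},
  {"x": 237, "y": 4, "z": -13, "spin": -80, "fingers": -0.35},
])

```text
clock: 17.58
eef_pos: [0.426, 0.3862, 0.1746]
tool_rot: [-0.243, 0.97, -0.001, -0.001]
ft_force: [0.1, 0.3, 0.0]
grip_width: 0.0576
grasp_force: 0.0
```

Call:
jog_arm([
  {"x": 0, "y": 0, "z": 0, "spin": -10, "fingers": -0.35},
  {"x": 0, "y": 0, "z": 0, "spin": -10, "fingers": -0.35},
  {"x": 0, "y": 0, "z": 0, "spin": -10, "fingers": -0.35},
])

```text
clock: 17.95
eef_pos: [0.4275, 0.3851, 0.1754]
tool_rot: [-0.321, 0.947, -0.0, -0.001]
ft_force: [-0.6, -0.4, -1.1]
grip_width: 0.0575
grasp_force: 0.0
```

Run:
```python
from h import *
s=readout.get_obs(); c=grab('wrist'); np.save('w6',c,allow_pickle=True); print(s['eef_pos'],s['grip_width'],phi(s))
cv2.imwrite('pics/w6.png',cv2.resize(c['pixels'],(800,600))[:,:,::-1])
```

```text
[0.4274861  0.38506472 0.17541435] 0.05745685505153518 -142.50924058156357
```

View pics/w6.png

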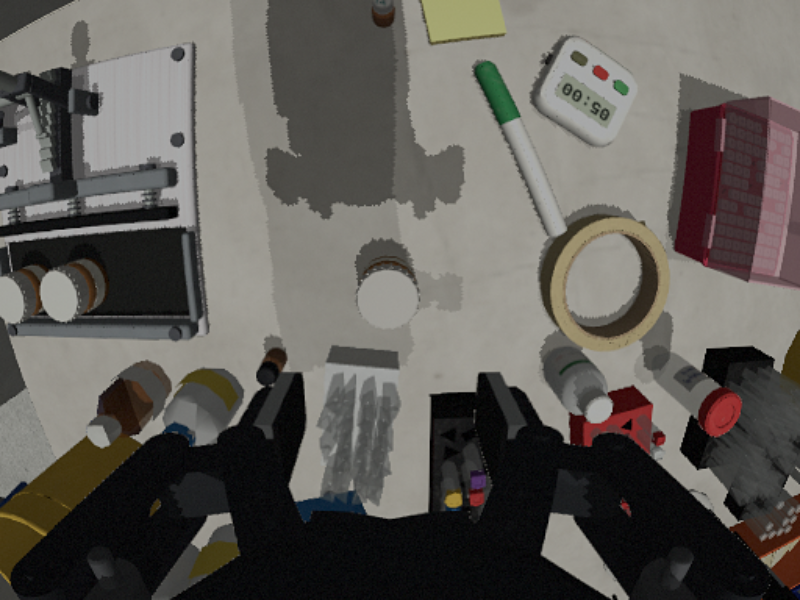

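The lid is at (388,297), and two jars are standing in the bay at left.

Run:
```python
from h import *
np.set_printoptions(precision=4,suppress=True)
c=np.load('w6.npy',allow_pickle=True).item(); f=lambda x,y,z: onz(c,x/1.5625,y/1.5625,z,True)
a=f(388,297,.044); print(a,f(357,297,.044),f(419,297,.044))
go([*a[:2],.023],217.7)
```

```text
[0.4313 0.3865 0.044 ] [0.4428 0.3715 0.044 ] [0.4198 0.4015 0.044 ]
x -3.7 y -1.1 z 152.7 spin -0.2 | now [0.4276 0.3851 0.1757] -142.5
```

Call:
jog_arm([
  {"x": -2, "y": -1, "z": 50, "spin": 0, "fingers": -0.35},
  {"x": -2, "y": -1, "z": 95, "spin": 0, "fingers": -0.35},
  {"x": -2, "y": -1, "z": 130, "spin": 0, "fingers": -0.35},
  {"x": -2, "y": -1, "z": 147, "spin": 0, "fingers": -0.35},
  {"x": -2, "y": -1, "z": 152, "spin": 0, "fingers": -0.35},
  {"x": -2, "y": -1, "z": 152, "spin": 0, "fingers": -0.35},
  {"x": -2, "y": -1, "z": 152, "spin": 0, "fingers": 0.4},
  {"x": -2, "y": -1, "z": 152, "spin": 0, "fingers": 1},
])

```text
clock: 19.0
eef_pos: [0.4311, 0.3872, 0.0263]
tool_rot: [-0.323, 0.947, 0.001, 0.002]
ft_force: [-0.1, -0.7, 5.0]
grip_width: 0.038
grasp_force: 60.3
```

Call:
jog_arm([
  {"x": 0, "y": 0, "z": 0, "spin": 0, "fingers": 1},
  {"x": 0, "y": 0, "z": 0, "spin": 0, "fingers": 1},
  {"x": 0, "y": 0, "z": -30, "spin": 0, "fingers": 1},
  {"x": 0, "y": 0, "z": -80, "spin": 0, "fingers": 1},
  {"x": 0, "y": 0, "z": -110, "spin": 0, "fingers": 1},
  {"x": 0, "y": 0, "z": -110, "spin": 0, "fingers": 1},
])

```text
clock: 19.75
eef_pos: [0.4314, 0.3875, 0.1376]
tool_rot: [-0.323, 0.946, 0.001, 0.003]
ft_force: [0.1, 1.0, -1.2]
grip_width: 0.0378
grasp_force: 60.3
```

Run:
```python
from h import *
go(W(.0645,.057,.12),217.7)
```

```text
x 6.8 y -179.1 z 17.6 spin -0.0 | now [0.4314 0.3875 0.1376] -142.3
```

Call:
jog_arm([
  {"x": 2, "y": -40, "z": 0, "spin": 0, "fingers": 1},
  {"x": 4, "y": -90, "z": 0, "spin": 0, "fingers": 1},
  {"x": 7, "y": -140, "z": 0, "spin": 0, "fingers": 1},
  {"x": 7, "y": -172, "z": 20, "spin": 0, "fingers": 1},
  {"x": 7, "y": -179, "z": 50, "spin": 0, "fingers": 1},
  {"x": 7, "y": -179, "z": 80, "spin": 0, "fingers": 1},
  {"x": 7, "y": -179, "z": 98, "spin": 0, "fingers": 1},
  {"x": 7, "y": -179, "z": 100, "spin": 0, "fingers": 1},
])

```text
clock: 20.75
eef_pos: [0.5319, 0.2389, 0.0349]
tool_rot: [-0.323, 0.947, -0.0, -0.002]
ft_force: [-8.7, -4.6, 23.8]
grip_width: 0.0379
grasp_force: 65.4
```

Call:
jog_arm([
  {"x": 0, "y": 0, "z": 1, "spin": 0, "fingers": 1},
  {"x": 0, "y": 0, "z": 1, "spin": 0, "fingers": 1},
])

```text
clock: 21.0
eef_pos: [0.5319, 0.2389, 0.035]
tool_rot: [-0.323, 0.947, -0.0, -0.001]
ft_force: [-7.9, -4.2, 19.2]
grip_width: 0.0379
grasp_force: 65.4
```

Run:
```python
from h import *
s=readout.get_obs();print(P(s['eef_pos']),s['eef_pos'],s['ft_force'])
```

```text
[0.06006216 0.05713827] [0.531881   0.23893878 0.03498167] [-7.88066772 -4.20773064 19.2328777 ]
```

Call:
jog_arm([
  {"x": 0, "y": 0, "z": -2, "spin": 0, "fingers": 1},
  {"x": 0, "y": 0, "z": -2, "spin": 0, "fingers": 1},
])

```text
clock: 21.25
eef_pos: [0.5326, 0.2394, 0.035]
tool_rot: [-0.323, 0.947, -0.0, -0.001]
ft_force: [-3.6, -1.5, 8.3]
grip_width: 0.0378
grasp_force: 64.0
```

Call:
jog_arm([
  {"x": 0, "y": 0, "z": -1, "spin": 0, "fingers": 0},
  {"x": 0, "y": 0, "z": -1, "spin": 0, "fingers": -0.2},
  {"x": 0, "y": 0, "z": -1, "spin": 0, "fingers": -0.2},
  {"x": 0, "y": 0, "z": -40, "spin": 0, "fingers": -0.2},
  {"x": 0, "y": 0, "z": -90, "spin": 0, "fingers": -0.2},
  {"x": 0, "y": 0, "z": -140, "spin": 0, "fingers": -0.2},
  {"x": 0, "y": 0, "z": -150, "spin": 0, "fingers": -0.2},
  {"x": 0, "y": 0, "z": -150, "spin": 0, "fingers": 1},
])

```text
clock: 22.25
eef_pos: [0.534, 0.2402, 0.1856]
tool_rot: [-0.323, 0.946, 0.0, 0.001]
ft_force: [-1.1, -0.1, -1.0]
grip_width: 0.0345
grasp_force: 0.0
```

Run:
```python
from h import *
s=readout.get_obs(); c=grab('wrist'); np.save('w7',c,allow_pickle=True); print(s['eef_pos'],s['grip_width'],phi(s))
t=grab('top'); np.save('t7',t,allow_pickle=True); g=grab('scene')
a=cv2.resize(c['pixels'],(400,300),interpolation=cv2.INTER_AREA); 
b=cv2.resize(t['pixels'][90:270,150:390],(400,300),interpolation=cv2.INTER_CUBIC); d=cv2.resize(g['pixels'][130:280,170:370],(800,600),interpolation=cv2.INTER_CUBIC)
d=cv2.resize(d,(400,300)); cv2.imwrite('pics/m7.png',np.vstack([np.hstack([a,b]),np.hstack([d,np.zeros_like(d)])])[:,:,::-1])
```

```text
[0.53401795 0.24015732 0.18564354] 0.03446204439638774 -142.34438332085188
```

View pics/m7.png

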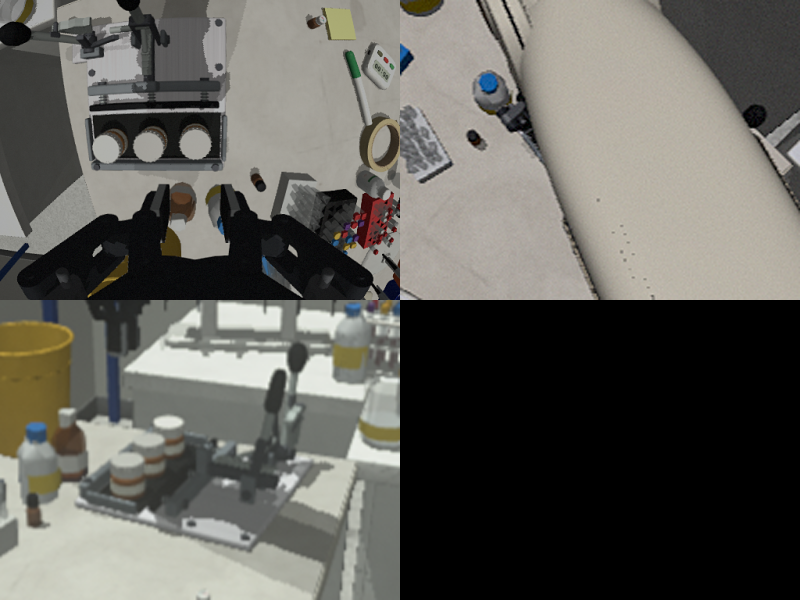

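All three jars stand upright in the bay and the vial is untouched. Next is the lever: I triangulate both knobs from the two initial views.

Run:
```python
from h import *
np.set_printoptions(precision=4,suppress=True)
t=np.load('top.npy',allow_pickle=True).item(); s=np.load('scene.npy',allow_pickle=True).item()
w4=np.load('w4.npy',allow_pickle=True).item(); w1=np.load('w1.npy',allow_pickle=True).item()
def tri(rs):
    A=np.zeros((3,3));b=np.zeros(3)
    for o,d in rs:
        d=d/np.linalg.norm(d); M=np.eye(3)-np.outer(d,d); A+=M;b+=M@o
    p=np.linalg.solve(A,b); return p,[round(1000*float(np.linalg.norm(np.cross(p-o,d/np.linalg.norm(d)))),1) for o,d in rs]
z1=lambda x,y: ray(t,170+x/3.636,105+y/3.636); z2=lambda x,y: ray(s,170+x/3.5,140+y/3.5); w=lambda c,x,y: ray(c,x/1.5625,y/1.5625,True)
# dark blob centroids around the knobs
def blob(c,x0,y0,x1,y1,th):
    g=c['pixels'][y0:y1,x0:x1].max(2)<th; m=g.astype(np.uint8); n,l,st,ce=cv2.connectedComponentsWithStats(m); i=1+np.argmax(st[1:,4]); return ce[i]+[x0,y0],st[i]
print(blob(t,352,148,376,172,40),blob(s,312,148,330,170,45),blob(s,300,160,316,190,45))
for n,r in dict(lev=[z1(700,197),z2(521,65)],levall=[z1(700,197),z2(521,65),w(w4,110,478)],pump=[z1(540,357),z2(484,122),w(w1,168,306),w(w4,38,240)]).items():
    p,e=tri(r); print(n,p,P(p),e)
```

```text
Traceback (most recent call last):
ValueError: attempt to get argmax of an empty sequence
```

```bash
cat >> h.py <<'E'
def tri(rs):
    A=np.zeros((3,3));b=np.zeros(3)
    for o,d in rs:
        d=d/np.linalg.norm(d); M=np.eye(3)-np.outer(d,d); A+=M;b+=M@o
    p=np.linalg.solve(A,b); return p,[round(1000*float(np.linalg.norm(np.cross(p-o,d/np.linalg.norm(d)))),1) for o,d in rs]
E
python3 - <<'E'
from h import *
np.set_printoptions(precision=4,suppress=True)
t=np.load('top.npy',allow_pickle=True).item(); s=np.load('scene.npy',allow_pickle=True).item()
w4=np.load('w4.npy',allow_pickle=True).item(); w1=np.load('w1.npy',allow_pickle=True).item()
z1=lambda x,y: ray(t,170+x/3.636,105+y/3.636); z2=lambda x,y: ray(s,170+x/3.5,140+y/3.5); w=lambda c,x,y: ray(c,x/1.5625,y/1.5625,True)
for n,r in dict(lev=[z1(700,197),z2(521,65)],levall=[z1(700,197),z2(521,65),w(w4,110,478)],pump=[z1(540,357),z2(484,122),w(w1,168,306),w(w4,38,240)]).items():
    p,e=tri(r); print(n,p,P(p),e)
go(np.r_[W(-.074,-.119,0)[:2],.20],217.7)
E
```

```text
lev [0.5309 0.01   0.1424] [-0.0808 -0.1234] [1.2, 1.2]
levall [0.5321 0.01   0.1398] [-0.0798 -0.1242] [0.4, 2.9, 2.5]
pump [0.4468 0.0967 0.1406] [-0.0942 -0.0034] [1.4, 5.6, 1.6, 5.0]
x 134.8 y -176.3 z -16.9 spin -0.0 | now [0.5325 0.2395 0.1831] -142.3
```

Call:
jog_arm([
  {"x": 0, "y": 0, "z": -27, "spin": 0, "fingers": -0.1},
  {"x": 32, "y": -40, "z": -27, "spin": 0, "fingers": -0.1},
  {"x": 63, "y": -80, "z": -27, "spin": 0, "fingers": -0.1},
  {"x": 94, "y": -120, "z": -27, "spin": 0, "fingers": -0.1},
  {"x": 125, "y": -160, "z": -27, "spin": 0, "fingers": -0.1},
  {"x": 141, "y": -180, "z": -27, "spin": 0, "fingers": -0.1},
  {"x": 141, "y": -180, "z": -27, "spin": 0, "fingers": -0.1},
  {"x": 141, "y": -180, "z": -27, "spin": 0, "fingers": -0.1},
])

```text
clock: 23.4
eef_pos: [0.5315, 0.0118, 0.2111]
tool_rot: [-0.323, 0.946, 0.001, -0.001]
ft_force: [-0.5, 0.4, -0.5]
grip_width: 0.0465
grasp_force: 0.0
```

Run:
```python
from h import *
s=readout.get_obs(); c=grab('wrist'); np.save('w8',c,allow_pickle=True); print(s['eef_pos'],s['grip_width'],phi(s),np.array(proj(c,[.531,.0105,.142],True))*1.5625,np.array(proj(c,s['eef_pos']+np.array([0,0,-.06]),True))*1.5625)
cv2.imwrite('pics/w8.png',cv2.resize(c['pixels'],(800,600))[:,:,::-1])
```

```text
[0.53149553 0.01180376 0.21114349] 0.04650165276177671 -142.33808703082644 [388.21827086 321.03396378] [389.78181821 329.72097623]
```

View pics/w8.png

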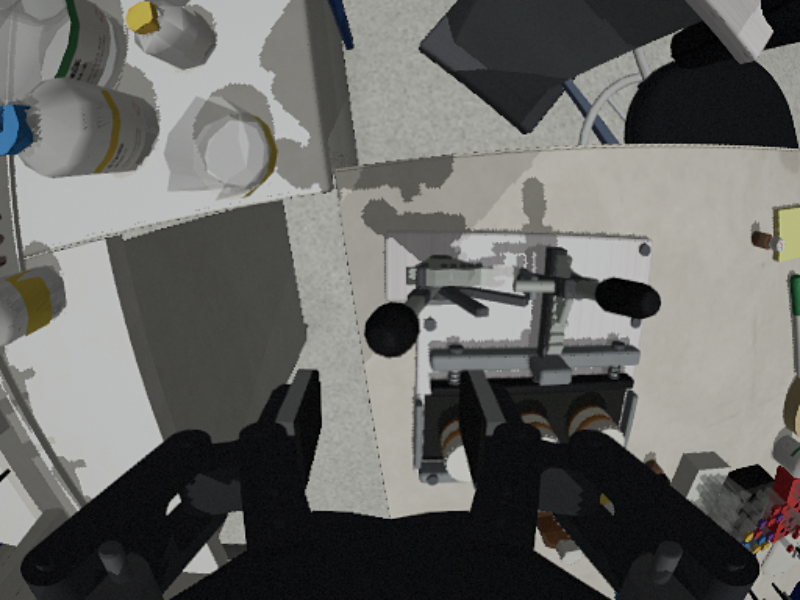

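The knob at (392,329) sits right under the finger midpoint. Descending to grip it.

Call:
jog_arm([
  {"x": 0, "y": 0, "z": 40, "spin": 0, "fingers": -0.1},
  {"x": 0, "y": 0, "z": 75, "spin": 0, "fingers": -0.1},
  {"x": 0, "y": 0, "z": 85, "spin": 0, "fingers": -0.1},
  {"x": 0, "y": 0, "z": 85, "spin": 0, "fingers": -0.1},
  {"x": 0, "y": 0, "z": 85, "spin": 0, "fingers": 0.2},
  {"x": 0, "y": 0, "z": 85, "spin": 0, "fingers": 0.5},
  {"x": 0, "y": 0, "z": 85, "spin": 0, "fingers": 0.5},
])

```text
clock: 24.32
eef_pos: [0.5333, 0.0116, 0.1289]
tool_rot: [-0.323, 0.946, -0.0, 0.002]
ft_force: [0.4, 0.8, 4.5]
grip_width: 0.0223
grasp_force: 44.7
```

Call:
jog_arm([
  {"x": 0, "y": 8, "z": -2, "spin": 0, "fingers": 0.5},
  {"x": 0, "y": 16, "z": -4, "spin": 0, "fingers": 0.5},
  {"x": 0, "y": 24, "z": -5, "spin": 0, "fingers": 0.5},
  {"x": 0, "y": 32, "z": -6, "spin": 0, "fingers": 0.5},
  {"x": 0, "y": 37, "z": -6, "spin": 0, "fingers": 0.5},
  {"x": 0, "y": 37, "z": -6, "spin": 0, "fingers": 0.5},
])

```text
clock: 25.08
eef_pos: [0.5117, 0.0399, 0.1367]
tool_rot: [-0.323, 0.947, -0.002, 0.003]
ft_force: [-1.0, -1.0, 14.3]
grip_width: 0.0222
grasp_force: 44.6
```

Call:
jog_arm([
  {"x": 0, "y": 0, "z": 0, "spin": 0, "fingers": 0.3},
  {"x": 0, "y": 0, "z": 0, "spin": 0, "fingers": 0},
  {"x": 0, "y": 0, "z": 0, "spin": 0, "fingers": 0},
  {"x": 0, "y": 0, "z": 0, "spin": 0, "fingers": 0},
  {"x": 0, "y": 0, "z": -50, "spin": 0, "fingers": 0},
  {"x": 0, "y": 0, "z": -90, "spin": 0, "fingers": 0},
  {"x": 0, "y": 0, "z": -90, "spin": 0, "fingers": 0},
  {"x": 0, "y": 0, "z": -90, "spin": 0, "fingers": 0},
])

```text
clock: 26.08
eef_pos: [0.5091, 0.0407, 0.2227]
tool_rot: [-0.323, 0.946, 0.0, -0.0]
ft_force: [0.1, 0.2, -0.3]
grip_width: 0.0424
grasp_force: 0.0
```

Run:
```python
from h import *
np.set_printoptions(precision=4,suppress=True)
s=readout.get_obs(); c=grab('wrist'); np.save('w9',c,allow_pickle=True); q=s['eef_pos']; print(q,P(q))
def dark(c,u0,v0,u1,v1,th=30):
    m=(c['pixels'][v0:v1,u0:u1].max(2)<th).astype(np.uint8); m=cv2.morphologyEx(m,cv2.MORPH_OPEN,np.ones((5,5)))
    n,l,st,ce=cv2.connectedComponentsWithStats(m)
    for i in range(1,n):
        if st[i,4]>40: print((ce[i]+[u0,v0])*1.5625,st[i])
dark(np.load('w8.npy',allow_pickle=True).item(),200,140,440,228); print('--'); dark(c,200,140,440,228)
print(np.array(proj(c,q+[0,0,-.065],True))*1.5625)
```

```text
[0.5091 0.0407 0.2227] [-0.0793 -0.0858]
[626.3873 297.2636] [181  38  41  26 776]
[391.3916 328.7103] [ 34  54  34  34 905]
--
[553.8382 290.5066] [138  35  36  24 620]
[385.4217 324.7645] [ 32  51  30  34 836]
[389.9133 326.1703]
```

Run:
```python
from h import *
np.set_printoptions(precision=4,suppress=True)
c8,c9=[np.load(f,allow_pickle=True).item() for f in ('w8.npy','w9.npy')]
r=[ray(c8,626.4/1.5625,297.3/1.5625,True),ray(c9,553.8/1.5625,290.5/1.5625,True)]
for o,d in r: print(P(o+d*(.155-o[2])/d[2]))
p,e=tri(r); print(p,P(p),e); print('lever mid',P(onz(c9,385.4/1.5625,324.8/1.5625,.152,True)),'park',P(onz(c8,391.4/1.5625,328.7/1.5625,.146,True)))
go(W(-.122,-.002,.2225),217.7)
```

```text
[-0.096  -0.0082]
[-0.0962 -0.0065]
[0.447  0.097  0.1466] [-0.0939 -0.0033] [0.1, 0.1]
lever mid [-0.078 -0.088] park [-0.0779 -0.1216]
x 42.4 y 83.5 z -0.5 spin -0.0 | now [0.5086 0.0406 0.222 ] -142.3
```

Call:
jog_arm([
  {"x": 25, "y": 20, "z": 0, "spin": 0, "fingers": 1},
  {"x": 47, "y": 55, "z": 0, "spin": 0, "fingers": 1},
  {"x": 47, "y": 81, "z": 0, "spin": 0, "fingers": 1},
  {"x": 47, "y": 81, "z": 0, "spin": 0, "fingers": 1},
  {"x": 47, "y": 81, "z": 30, "spin": 0, "fingers": 1},
  {"x": 47, "y": 81, "z": 60, "spin": 0, "fingers": 1},
  {"x": 47, "y": 81, "z": 76, "spin": 0, "fingers": 1},
  {"x": 47, "y": 81, "z": 76, "spin": 0, "fingers": 1},
])

```text
clock: 27.12
eef_pos: [0.4216, 0.0753, 0.1453]
tool_rot: [-0.322, 0.947, 0.0, -0.002]
ft_force: [-0.1, 0.3, 0.3]
grip_width: 0.0001
grasp_force: 0.0
```

Call:
jog_arm([
  {"x": -4, "y": 0, "z": 0, "spin": 0, "fingers": 1},
  {"x": -8, "y": 0, "z": 0, "spin": 0, "fingers": 1},
  {"x": -12, "y": 0, "z": 0, "spin": 0, "fingers": 1},
  {"x": -16, "y": 0, "z": 0, "spin": 0, "fingers": 1},
  {"x": -20, "y": 0, "z": 0, "spin": 0, "fingers": 1},
  {"x": -20, "y": 0, "z": 0, "spin": 0, "fingers": 1},
])

```text
clock: 27.88
eef_pos: [0.4388, 0.0886, 0.1473]
tool_rot: [-0.323, 0.946, 0.0, 0.0]
ft_force: [-0.4, -0.1, 0.1]
grip_width: -0.0001
grasp_force: 0.3
```

Run:
```python
from h import *
s=readout.get_obs(); print(s['eef_pos'],P(s['eef_pos']),s['ft_force'],s['ft_force'][:2]@XH)
c=grab('scene'); g=cv2.resize(c['pixels'][130:250,200:360],(640,480),interpolation=cv2.INTER_CUBIC); cv2.imwrite('pics/s10.png',g[:,:,::-1])
```

```text
[0.4387744  0.08855983 0.14732175] [-0.10556677 -0.0049079 ] [-0.40278401 -0.05818211  0.10943257] -0.35427211871894343
```

Call:
jog_arm([
  {"x": -8, "y": 0, "z": 0, "spin": 0, "fingers": 1},
  {"x": -16, "y": 0, "z": 0, "spin": 0, "fingers": 1},
  {"x": -24, "y": 0, "z": 0, "spin": 0, "fingers": 1},
  {"x": -32, "y": 0, "z": 0, "spin": 0, "fingers": 1},
  {"x": -38, "y": 0, "z": 0, "spin": 0, "fingers": 1},
  {"x": -42, "y": 0, "z": 0, "spin": 0, "fingers": 1},
  {"x": -42, "y": 0, "z": 0, "spin": 0, "fingers": 1},
])

```text
clock: 28.8
eef_pos: [0.4665, 0.1102, 0.1465]
tool_rot: [-0.322, 0.947, -0.002, -0.007]
ft_force: [-14.2, -11.9, 11.6]
grip_width: 0.0
grasp_force: 10.0
```

Call:
jog_arm([
  {"x": -3, "y": 0, "z": 0, "spin": 0, "fingers": 1},
  {"x": -6, "y": 0, "z": 0, "spin": 0, "fingers": 1},
  {"x": -6, "y": 0, "z": 0, "spin": 0, "fingers": 1},
])

```text
clock: 29.18
eef_pos: [0.4668, 0.1105, 0.1464]
tool_rot: [-0.321, 0.947, -0.004, -0.012]
ft_force: [-24.2, -20.2, 22.0]
grip_width: -0.0003
grasp_force: 17.6
```

Call:
jog_arm([
  {"x": -3, "y": 0, "z": 0, "spin": 0, "fingers": 1},
  {"x": -6, "y": 0, "z": 0, "spin": 0, "fingers": 1},
  {"x": -6, "y": 0, "z": 0, "spin": 0, "fingers": 1},
])

```text
clock: 29.55
eef_pos: [0.467, 0.1108, 0.1463]
tool_rot: [-0.321, 0.947, -0.006, -0.017]
ft_force: [-35.3, -30.2, 31.9]
grip_width: -0.0
grasp_force: 25.3
```

Motion stopped at about 36 mm with force rising. One look to confirm this is the stop.

Run:
```python
from h import *
c=grab('scene','sc11'); np.save('s11',c,allow_pickle=True); g=cv2.resize(c['pixels'][145:235,225:345],(640,480),interpolation=cv2.INTER_CUBIC)
a=cv2.imread('pics/s10.png')[:,:,::-1]; a=cv2.resize(a[60:420,100:580],(640,480))
w=cv2.resize(grab('wrist')['pixels'],(400,300),interpolation=cv2.INTER_AREA)
g=cv2.resize(g,(400,300)); a=cv2.resize(a,(400,300))
cv2.imwrite('pics/m11.png',np.vstack([np.hstack([a,g]),np.hstack([w,0*w])])[:,:,::-1])
```

```text
(no output)
```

View pics/m11.png

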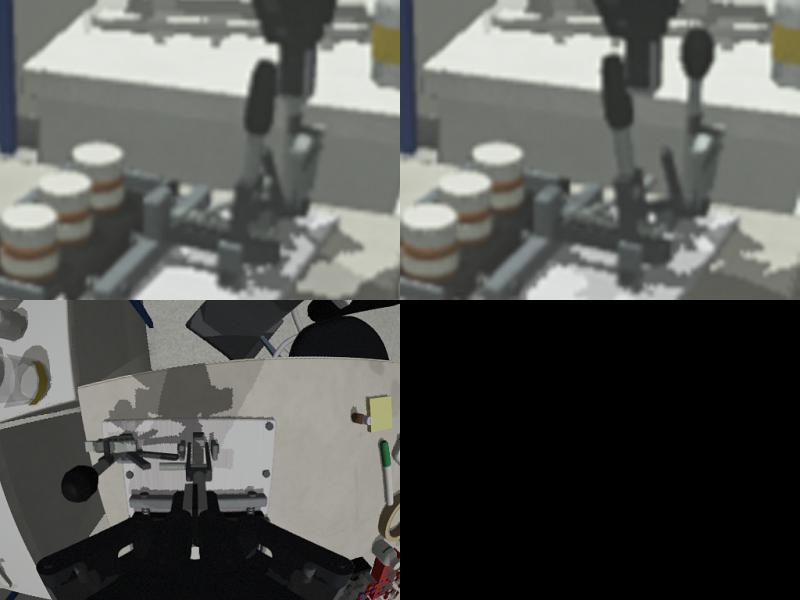

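The handle swung fully from leaning away (scene crop, left) to leaning towards the bay (right), and the lever is upright. The bar tab moved forward, from 157 to 146 px in the crop. Releasing, and adding a numeric tab tracker.

Call:
jog_arm([
  {"x": 15, "y": 0, "z": 0, "spin": 0, "fingers": 1},
  {"x": 30, "y": 0, "z": 0, "spin": 0, "fingers": 1},
  {"x": 45, "y": 0, "z": 0, "spin": 0, "fingers": 1},
  {"x": 60, "y": 0, "z": 0, "spin": 0, "fingers": 1},
  {"x": 62, "y": 0, "z": 0, "spin": 0, "fingers": 1},
  {"x": 62, "y": 0, "z": 0, "spin": 0, "fingers": 1},
])

```text
clock: 30.4
eef_pos: [0.4325, 0.0836, 0.1475]
tool_rot: [-0.323, 0.947, 0.0, 0.0]
ft_force: [0.2, -0.5, -0.5]
grip_width: -0.0001
grasp_force: 0.3
```

```bash
cat >> h.py <<'E'
def track(c,ref):
    "tab position (bar_slide, mm) relative to ref image where it is at first tooth 7.5"
    gr=lambda p: cv2.cvtColor(p['pixels'],cv2.COLOR_RGB2GRAY)
    f=lambda s: np.array(proj(ref,W(s-.0095,0,.050)))
    u0=f(.0075); x,y=np.round(u0).astype(int); T=gr(ref)[y-8:y+9,x-7:x+8]
    d=(f(.0475)-u0)/40
    R=cv2.matchTemplate(gr(c)[y-28:y+29,x-47:x+28],T,cv2.TM_CCOEFF_NORMED); _,v,_,(mx,my)=cv2.minMaxLoc(R)
    dx=(R[my,mx-1]-R[my,mx+1])/(2*(R[my,mx-1]-2*R[my,mx]+R[my,mx+1])) if 0<mx<R.shape[1]-1 else 0
    return 7.5+(mx+dx-40)/d[0],(mx-40,my-20),round(float(v),3),u0,d
E
python3 - <<'E'
from h import *
np.set_printoptions(precision=3,suppress=True)
s=readout.get_obs(); print(s['eef_pos'],P(s['eef_pos']),s['ft_force'])
ref=np.load('s11.npy',allow_pickle=True).item(); c=grab('scene'); print(track(c,ref)); print(track(np.load('scene.npy',allow_pickle=True).item(),ref))
E
```

```text
[0.432 0.084 0.147] [-0.114 -0.005] [ 0.24  -0.467 -0.51 ]
(np.float64(7.523153356820947), (0, 0), 0.985, array([267.114, 206.388]), array([-0.379, -0.082]))
(np.float64(31.588228969315427), (-9, -2), 0.824, array([267.114, 206.388]), array([-0.379, -0.082]))
```

Call:
jog_arm([
  {"x": -12, "y": 0, "z": 0, "spin": 0, "fingers": 1},
  {"x": -24, "y": 0, "z": 0, "spin": 0, "fingers": 1},
  {"x": -36, "y": 0, "z": 0, "spin": 0, "fingers": 1},
  {"x": -46, "y": 0, "z": 0, "spin": 0, "fingers": 1},
  {"x": -53, "y": 0, "z": 0, "spin": 0, "fingers": 1},
  {"x": -56, "y": 0, "z": 0, "spin": 0, "fingers": 1},
  {"x": -56, "y": 0, "z": 0, "spin": 0, "fingers": 1},
])

```text
clock: 31.32
eef_pos: [0.4669, 0.1105, 0.1463]
tool_rot: [-0.322, 0.947, -0.005, -0.012]
ft_force: [-25.6, -21.5, 22.9]
grip_width: 0.0006
grasp_force: 18.6
```

Call:
jog_arm([
  {"x": 15, "y": 0, "z": 0, "spin": 0, "fingers": 1},
  {"x": 30, "y": 0, "z": 0, "spin": 0, "fingers": 1},
  {"x": 45, "y": 0, "z": 0, "spin": 0, "fingers": 1},
  {"x": 56, "y": 0, "z": 0, "spin": 0, "fingers": 1},
  {"x": 56, "y": 0, "z": 0, "spin": 0, "fingers": 1},
  {"x": 56, "y": 0, "z": 0, "spin": 0, "fingers": 1},
])

```text
clock: 32.08
eef_pos: [0.4328, 0.0837, 0.1476]
tool_rot: [-0.323, 0.946, 0.0, 0.001]
ft_force: [0.8, -0.2, 0.3]
grip_width: -0.0003
grasp_force: 0.3
```

Run:
```python
from h import *
np.set_printoptions(precision=3,suppress=True)
s=readout.get_obs(); print(s['eef_pos'],P(s['eef_pos']),s['ft_force'])
ref=np.load('s11.npy',allow_pickle=True).item(); c=grab('scene'); print(track(c,ref)[:3])
```

```text
[0.433 0.084 0.148] [-0.113 -0.005] [ 0.775 -0.197  0.339]
(np.float64(14.761828899998653), (-3, 0), 0.726)
```

Call:
jog_arm([
  {"x": -12, "y": 0, "z": 0, "spin": 0, "fingers": 1},
  {"x": -24, "y": 0, "z": 0, "spin": 0, "fingers": 1},
  {"x": -36, "y": 0, "z": 0, "spin": 0, "fingers": 1},
  {"x": -46, "y": 0, "z": 0, "spin": 0, "fingers": 1},
  {"x": -53, "y": 0, "z": 0, "spin": 0, "fingers": 1},
  {"x": -56, "y": 0, "z": 0, "spin": 0, "fingers": 1},
  {"x": -56, "y": 0, "z": 0, "spin": 0, "fingers": 1},
])

```text
clock: 33.0
eef_pos: [0.4668, 0.1105, 0.1463]
tool_rot: [-0.322, 0.947, -0.005, -0.012]
ft_force: [-26.0, -21.9, 24.1]
grip_width: 0.0
grasp_force: 18.5
```

Call:
jog_arm([
  {"x": 15, "y": 0, "z": 0, "spin": 0, "fingers": 1},
  {"x": 30, "y": 0, "z": 0, "spin": 0, "fingers": 1},
  {"x": 45, "y": 0, "z": 0, "spin": 0, "fingers": 1},
  {"x": 56, "y": 0, "z": 0, "spin": 0, "fingers": 1},
  {"x": 56, "y": 0, "z": 0, "spin": 0, "fingers": 1},
  {"x": 56, "y": 0, "z": 0, "spin": 0, "fingers": 1},
])

```text
clock: 33.75
eef_pos: [0.4327, 0.0836, 0.1476]
tool_rot: [-0.323, 0.946, 0.0, 0.001]
ft_force: [-1.1, 0.5, 1.1]
grip_width: 0.0002
grasp_force: 0.3
```

Run:
```python
from h import *
np.set_printoptions(precision=3,suppress=True)
s=readout.get_obs(); print(P(s['eef_pos']),s['ft_force'])
ref=np.load('s11.npy',allow_pickle=True).item(); c=grab('scene'); np.save('s13',c,allow_pickle=True); print(track(c,ref)[:3])
```

```text
[-0.113 -0.005] [-1.128  0.493  1.11 ]
(np.float64(22.622524407509538), (-6, -1), 0.606)
```

Call:
jog_arm([
  {"x": -12, "y": 0, "z": 0, "spin": 0, "fingers": 1},
  {"x": -24, "y": 0, "z": 0, "spin": 0, "fingers": 1},
  {"x": -36, "y": 0, "z": 0, "spin": 0, "fingers": 1},
  {"x": -46, "y": 0, "z": 0, "spin": 0, "fingers": 1},
  {"x": -53, "y": 0, "z": 0, "spin": 0, "fingers": 1},
  {"x": -56, "y": 0, "z": 0, "spin": 0, "fingers": 1},
  {"x": -56, "y": 0, "z": 0, "spin": 0, "fingers": 1},
])

```text
clock: 34.67
eef_pos: [0.4669, 0.1105, 0.1463]
tool_rot: [-0.322, 0.947, -0.005, -0.012]
ft_force: [-24.9, -21.7, 23.3]
grip_width: 0.0001
grasp_force: 18.5
```

Call:
jog_arm([
  {"x": 15, "y": 0, "z": 0, "spin": 0, "fingers": 1},
  {"x": 30, "y": 0, "z": 0, "spin": 0, "fingers": 1},
  {"x": 45, "y": 0, "z": 0, "spin": 0, "fingers": 1},
  {"x": 56, "y": 0, "z": 0, "spin": 0, "fingers": 1},
  {"x": 56, "y": 0, "z": 0, "spin": 0, "fingers": 1},
  {"x": 56, "y": 0, "z": 0, "spin": 0, "fingers": 1},
])

```text
clock: 35.42
eef_pos: [0.4328, 0.0837, 0.1476]
tool_rot: [-0.323, 0.946, 0.0, 0.001]
ft_force: [-0.8, 0.5, 0.5]
grip_width: 0.0003
grasp_force: 0.3
```

Run:
```python
from h import *
np.set_printoptions(precision=3,suppress=True)
s=readout.get_obs(); print(P(s['eef_pos']),s['ft_force'])
ref=np.load('s11.npy',allow_pickle=True).item(); c=grab('scene'); np.save('s14',c,allow_pickle=True); print(track(c,ref)[:3])
gr=lambda n: np.load(n,allow_pickle=True).item()['pixels'].astype(int)
print('jar area diff 11-13',np.abs(gr('s11.npy')-gr('s13.npy'))[180:240,225:262].max(2).mean(),'13-14',np.abs(gr('s13.npy')-c['pixels'])[180:240,225:262].max(2).mean())
```

```text
[-0.113 -0.005] [-0.817  0.488  0.498]
(np.float64(29.992695917414903), (-9, -2), 0.575)
jar area diff 11-13 14.481081081081081 13-14 17.02882882882883
```

```bash
cat >> h.py <<'E'
def slids(c,z=.054):
    p=c['pixels'].astype(int)[160:250,215:275]; m=((p.min(2)>165)&(p.max(2)-p.min(2)<30)).astype(np.uint8)
    n,l,st,ce=cv2.connectedComponentsWithStats(m)
    for i in range(1,n):
        if st[i,4]>40: u,v=ce[i]+[215,160]; print('blob',round(u,1),round(v,1),st[i],(P(onz(c,u,v,z))*1000).round(1))
E
python3 - <<'E'
from h import *
for n in ['s11','s13','s14']: print(n); slids(np.load(n+'.npy',allow_pickle=True).item())
E
```

```text
s11
blob 256.2 163.9 [ 17   0  43  11 344] [ 143.7 -236.2]
blob 228.4 201.6 [  0  29  37  28 590] [88.2 25.2]
blob 253.7 190.6 [32 28 15  6 74] [ 63.3 -59.7]
blob 263.2 237.3 [ 24  64  36  24 344] [-57.8 138.9]
blob 232.1 244.8 [  0  76  51  14 371] [-15.8 191.8]
s13
blob 256.2 163.9 [ 17   0  43  11 344] [ 143.7 -236.2]
blob 228.2 201.6 [  0  29  37  28 577] [88.6 25.5]
blob 253.7 190.6 [32 28 14  6 72] [ 63.3 -59.6]
blob 262.9 235.4 [ 24  63  36  25 459] [-54.  132.3]
blob 232.1 244.8 [  0  76  51  14 370] [-15.7 191.8]
s14
blob 256.2 163.9 [ 17   0  43  11 344] [ 143.7 -236.2]
blob 227.3 201.3 [  0  29  35  28 539] [91.6 24.9]
blob 252.3 190.3 [30 28 15  6 76] [ 67.1 -59.3]
blob 262.3 234.6 [ 24  62  36  26 518] [-51.6 129.9]
blob 232.1 244.8 [  0  76  51  14 370] [-15.7 191.8]
```

The jars are now being pushed to the rail by the free pad. The fifth stroke should compress the pad about 5.5 mm.

Call:
jog_arm([
  {"x": -12, "y": 0, "z": 0, "spin": 0, "fingers": 1},
  {"x": -24, "y": 0, "z": 0, "spin": 0, "fingers": 1},
  {"x": -36, "y": 0, "z": 0, "spin": 0, "fingers": 1},
  {"x": -46, "y": 0, "z": 0, "spin": 0, "fingers": 1},
  {"x": -53, "y": 0, "z": 0, "spin": 0, "fingers": 1},
  {"x": -56, "y": 0, "z": 0, "spin": 0, "fingers": 1},
  {"x": -56, "y": 0, "z": 0, "spin": 0, "fingers": 1},
])

```text
clock: 36.35
eef_pos: [0.4668, 0.1105, 0.1463]
tool_rot: [-0.322, 0.947, -0.005, -0.012]
ft_force: [-25.4, -22.0, 24.1]
grip_width: -0.0001
grasp_force: 18.6
```

Call:
jog_arm([
  {"x": 15, "y": 0, "z": 0, "spin": 0, "fingers": 1},
  {"x": 30, "y": 0, "z": 0, "spin": 0, "fingers": 1},
  {"x": 45, "y": 0, "z": 0, "spin": 0, "fingers": 1},
  {"x": 56, "y": 0, "z": 0, "spin": 0, "fingers": 1},
  {"x": 56, "y": 0, "z": 0, "spin": 0, "fingers": 1},
  {"x": 56, "y": 0, "z": 0, "spin": 0, "fingers": 1},
])

```text
clock: 37.1
eef_pos: [0.4327, 0.0837, 0.1476]
tool_rot: [-0.323, 0.946, 0.0, 0.001]
ft_force: [-0.5, 0.1, 0.8]
grip_width: -0.0002
grasp_force: 0.3
```

Run:
```python
from h import *
np.set_printoptions(precision=3,suppress=True)
s=readout.get_obs(); print(P(s['eef_pos']),s['eef_pos'],s['ft_force'])
ref=np.load('s11.npy',allow_pickle=True).item(); c=grab('scene'); np.save('s15',c,allow_pickle=True); print(track(c,ref)[:3]); slids(c)
print('knob'); t=np.load('s14.npy',allow_pickle=True).item()
```

```text
[-0.113 -0.005] [0.433 0.084 0.148] [-0.455  0.076  0.793]
(np.float64(-15.160431920905783), (9, 0), 0.533)
blob 256.2 163.9 [ 17   0  43  11 344] [ 143.7 -236.2]
blob 251.3 190.1 [29 27 15  7 75] [ 70.1 -59.7]
blob 227.0 201.1 [  0  29  34  28 519] [92.8 24.3]
blob 261.4 234.0 [ 24  61  36  27 577] [-48.9 128.5]
blob 232.0 244.8 [  0  76  51  14 369] [-15.6 191.9]
knob
```

Call:
jog_arm([
  {"x": 0, "y": 0, "z": -40, "spin": 0, "fingers": 1},
  {"x": 0, "y": 0, "z": -78, "spin": 0, "fingers": 1},
  {"x": -15, "y": -45, "z": -78, "spin": 0, "fingers": 1},
  {"x": -34, "y": -95, "z": -78, "spin": 0, "fingers": 1},
  {"x": -34, "y": -124, "z": -78, "spin": 0, "fingers": 1},
  {"x": -34, "y": -124, "z": -78, "spin": 0, "fingers": 1},
  {"x": -34, "y": -124, "z": -78, "spin": 0, "fingers": 1},
])

```text
clock: 38.02
eef_pos: [0.5347, 0.0065, 0.225]
tool_rot: [-0.323, 0.946, 0.0, -0.0]
ft_force: [0.1, 0.4, -0.0]
grip_width: -0.0001
grasp_force: 0.0
```

Run:
```python
from h import *
np.set_printoptions(precision=3,suppress=True)
s=readout.get_obs(); q=s['eef_pos']; print(P(q),q)
c=grab('wrist'); np.save('w15',c,allow_pickle=True)
m=(c['pixels'][120:228,200:440].max(2)<30).astype(np.uint8); m=cv2.morphologyEx(m,cv2.MORPH_OPEN,np.ones((5,5)))
n,l,st,ce=cv2.connectedComponentsWithStats(m)
for i in range(1,n):
    if st[i,4]>40: u,v=ce[i]+[200,120]; print(u*1.5625,v*1.5625,st[i],P(onz(c,u,v,.152,True)))
t=grab('top'); np.save('t15',t,allow_pickle=True)
cv2.imwrite('pics/m15.png',np.hstack([cv2.resize(c['pixels'][100:260,200:420],(800,582),interpolation=cv2.INTER_CUBIC)])[:,:,::-1])
```

```text
[-0.08  -0.129] [0.535 0.006 0.225]
624.7136544011545 291.8267496392496 [181  56  39  23 693] [-0.095 -0.006]
470.69213554987215 324.02893222506395 [ 87  72  30  32 782] [-0.078 -0.089]
```

View pics/m15.png

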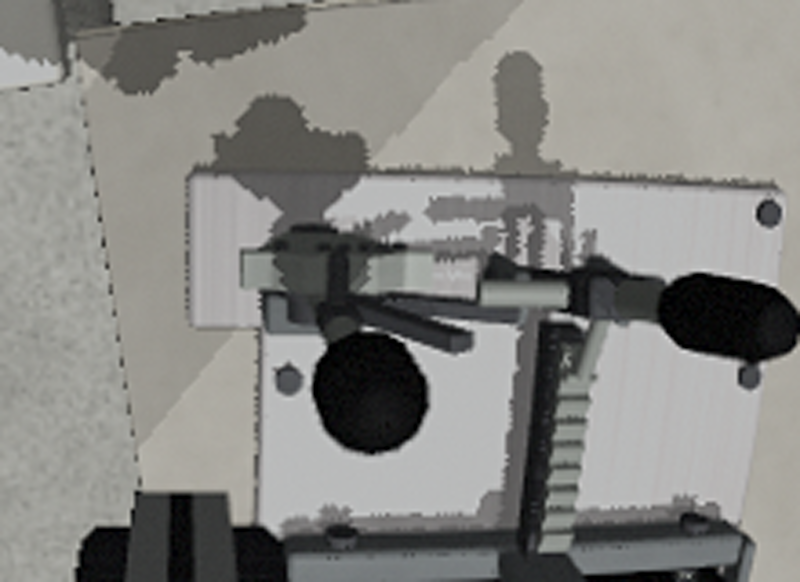

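The last picture shows the lever knob centred at crop (370,392), upright, and the pump handle at rest, with the bar well forward. Throwing the lever to lock from its −y side.

Call:
jog_arm([
  {"x": 0, "y": 0, "z": 45, "spin": 0, "fingers": 1},
  {"x": 0, "y": 0, "z": 85, "spin": 0, "fingers": 1},
  {"x": 0, "y": 0, "z": 93, "spin": 0, "fingers": 1},
  {"x": 0, "y": 5, "z": 93, "spin": 0, "fingers": 1},
  {"x": 0, "y": 12, "z": 93, "spin": 0, "fingers": 1},
  {"x": 0, "y": 18, "z": 93, "spin": 0, "fingers": 1},
  {"x": 0, "y": 18, "z": 93, "spin": 0, "fingers": 1},
])

```text
clock: 39.0
eef_pos: [0.5245, 0.0207, 0.1336]
tool_rot: [-0.323, 0.946, -0.0, 0.001]
ft_force: [0.6, -0.3, 0.6]
grip_width: -0.0002
grasp_force: 0.2
```

Call:
jog_arm([
  {"x": 0, "y": 6, "z": 0, "spin": 0, "fingers": 1},
  {"x": 0, "y": 12, "z": 0, "spin": 0, "fingers": 1},
  {"x": 0, "y": 12, "z": 0, "spin": 0, "fingers": 1},
])

```text
clock: 39.38
eef_pos: [0.5175, 0.0295, 0.1332]
tool_rot: [-0.323, 0.947, -0.001, 0.001]
ft_force: [1.5, -2.6, 2.0]
grip_width: -0.0001
grasp_force: 1.6
```

Call:
jog_arm([
  {"x": 0, "y": 5, "z": 0, "spin": 0, "fingers": 1},
  {"x": 0, "y": 10, "z": 0, "spin": 0, "fingers": 1},
  {"x": 0, "y": 10, "z": 0, "spin": 0, "fingers": 1},
])

```text
clock: 39.75
eef_pos: [0.5091, 0.0384, 0.1316]
tool_rot: [-0.323, 0.946, 0.001, -0.001]
ft_force: [-1.1, 0.4, 0.4]
grip_width: 0.0002
grasp_force: 0.0
```

Run:
```python
from h import *
np.set_printoptions(precision=3,suppress=True)
s=readout.get_obs(); print(P(s['eef_pos']),s['ft_force'],s['ft_force'][:2]@YH)
c=np.load('w15.npy',allow_pickle=True).item()
# tab/bar rear edge: crop (x,y)-> px
f=lambda x,y,z: P(onz(c,200+x/3.636,100+y/3.636,z,True))
print('bar rear top edge',f(640,530,.03),f(400,545,.03))
```

```text
[-0.081 -0.088] [-1.119  0.399  0.381] 1.000206577336772
bar rear top edge [0.018 0.041] [ 0.021 -0.051]
```

Call:
jog_arm([
  {"x": 0, "y": -15, "z": 0, "spin": 0, "fingers": 1},
  {"x": 0, "y": -30, "z": 0, "spin": 0, "fingers": 1},
  {"x": 0, "y": -40, "z": -30, "spin": 0, "fingers": 1},
  {"x": 0, "y": -40, "z": -80, "spin": 0, "fingers": 1},
  {"x": 0, "y": -40, "z": -93, "spin": 0, "fingers": 1},
  {"x": 0, "y": -40, "z": -93, "spin": 0, "fingers": 1},
  {"x": 0, "y": -40, "z": -93, "spin": 0, "fingers": 1},
])

```text
clock: 40.62
eef_pos: [0.534, 0.0058, 0.2235]
tool_rot: [-0.323, 0.947, 0.001, -0.002]
ft_force: [-0.6, 0.3, -0.1]
grip_width: 0.0
grasp_force: 0.0
```

Run:
```python
from h import *
np.set_printoptions(precision=3,suppress=True)
s=readout.get_obs(); q=s['eef_pos']; print(P(q),q,s['clock'])
c=grab('wrist'); np.save('w16',c,allow_pickle=True)
m=(c['pixels'][120:228,200:440].max(2)<30).astype(np.uint8); m=cv2.morphologyEx(m,cv2.MORPH_OPEN,np.ones((5,5)))
n,l,st,ce=cv2.connectedComponentsWithStats(m)
for i in range(1,n):
    if st[i,4]>40: u,v=ce[i]+[200,120]; print(u*1.5625,v*1.5625,st[i],P(onz(c,u,v,.146,True)))
# bar rear edge along platform x at y=+50 mm, at z=.03 : brightness profile in w8 (bar open) and w16
for n in ('w8','w16'):
    k=np.load(n+'.npy',allow_pickle=True).item(); g=cv2.cvtColor(k['pixels'],cv2.COLOR_RGB2GRAY)
    for y in (.05,.06,.07):
        xs=np.arange(-.03,.06,.002); v=[int(g[int(round(b)),int(round(a))]) for a,b in (proj(k,W(x,y,.03),True) for x in xs)]
        print(n,y,' '.join(map(str,v)))
```

```text
[-0.081 -0.129] [0.534 0.006 0.224] 40.625
625.3125 294.2603417266187 [182  57  38  24 695] [-0.094 -0.003]
522.6261668611436 324.5223162193699 [118  72  34  33 857] [-0.077 -0.061]
w8 0.05 182 141 123 95 51 48 52 109 123 126 124 126 126 111 123 122 62 1 5 5 16 24 25 27 28 23 21 13 11 12 17 23 80 82 80 86 35 40 46 69 75 74 77 21 16
w8 0.06 122 101 42 25 50 51 50 88 123 124 124 126 117 69 37 56 42 32 43 15 18 26 26 21 25 29 32 31 33 29 29 19 14 21 82 84 56 47 65 75 74 76 76 136 78
w8 0.07 135 116 122 127 47 46 46 96 125 121 123 123 124 122 120 119 91 0 22 6 13 27 27 24 26 31 27 31 33 29 31 29 30 28 31 30 31 27 43 66 78 76 102 149 188
w16 0.05 184 183 182 184 184 182 183 184 184 184 183 184 182 184 182 181 184 180 182 119 113 90 92 37 46 42 73 120 123 122 122 124 109 0 8 6 6 22 23 17 9 64 40 36 40
w16 0.06 184 185 184 182 184 184 183 183 185 186 184 182 185 185 183 183 186 190 136 87 94 38 23 47 56 41 86 103 120 118 119 123 86 50 37 24 6 17 19 9 7 69 77 45 64
w16 0.07 182 183 183 184 183 183 183 183 181 181 183 183 182 181 182 181 182 182 180 139 116 117 77 50 46 43 94 112 119 118 119 122 113 21 4 2 1 16 23 23 24 29 26 28 55
```

Run:
```python
from h import *
np.set_printoptions(precision=2,suppress=True)
a=grab('scene'); np.save('s17',a,allow_pickle=True)
def knob(c):
    p=c['pixels'][145:180,300:345].max(2); m=(p<60).astype(np.uint8)
    m=cv2.morphologyEx(m,cv2.MORPH_OPEN,np.ones((4,4))); n,l,st,ce=cv2.connectedComponentsWithStats(m)
    return [(ce[i]+[300,145],st[i]) for i in range(1,n) if st[i,4]>20]
for n in ('scene','s11','s15','s17'): print(n,knob(np.load(n+'.npy',allow_pickle=True).item()))
for q in (0,.32,.64):
    th=q-.32; print(q,np.array(proj(a,W(-.079,-.0855+.119*np.sin(th),.03+.119*np.cos(th)))))
for n in ('w15','w16'):
    k=np.load(n+'.npy',allow_pickle=True).item(); print(n,[np.array(proj(k,W(-.079,-.0855+.119*np.sin(t),.03+.119*np.cos(t)),True))*1.5625 for t in (-.32,0,.16,.24,.32)])
```

```text
scene [(array([319.29, 159.24]), array([16,  9,  8, 12, 82], dtype=int32)), (array([309.12, 173.62]), array([ 5, 22,  8, 13, 74], dtype=int32))]
s11 [(array([303.24, 150.08]), array([ 0,  0,  9, 13, 91], dtype=int32)), (array([314.58, 161.7 ]), array([11, 11,  8, 13, 88], dtype=int32))]
s15 [(array([317.26, 155.04]), array([  6,   0,  24,  30, 395], dtype=int32)), (array([307.65, 172.99]), array([ 3, 21,  9, 14, 91], dtype=int32))]
s17 [(array([309.96, 170.04]), array([  5,  16,  10,  19, 134], dtype=int32))]
0 [317.64 158.29]
0.32 [312.69 160.64]
0.64 [307.1  168.14]
w15 [array([400.95, 316.85]), array([476.37, 320.45]), array([512.23, 319.36]), array([528.58, 318.14]), array([543.59, 316.52])]
w16 [array([401.11, 319.89]), array([476.88, 323.47]), array([512.86, 322.3 ]), array([529.26, 321.02]), array([544.3 , 319.34])]
```

Run:
```python
from h import *
from scipy.optimize import least_squares
L=lambda n:np.load(n+'.npy',allow_pickle=True).item()
def circ(c,u0,v0):
    "knob centre: circle through dark-blob contour of the disc (Hough)"
    g=cv2.cvtColor(c['pixels'],cv2.COLOR_RGB2GRAY)[v0-35:v0+35,u0-35:u0+35]; g=cv2.resize(g,None,fx=4,fy=4,interpolation=cv2.INTER_CUBIC)
    h=cv2.HoughCircles(g,cv2.HOUGH_GRADIENT,1,60,param1=80,param2=12,minRadius=50,maxRadius=80); return None if h is None else [(u0-35+x/4,v0-35+y/4,r/4) for x,y,r in h[0][:2]]
M={}
for n,u,v in (('w8',250,210),('w9',246,208),('w15',301,207),('w16',336,207)):
    h=circ(L(n),u,v); print(n,h); M[n]=h[0]
K=lambda p,t:W(p[0],p[1]+.119*np.sin(t),.03+.119*np.cos(t))
for fixed in (True,False):
    def r(p):
        return np.concatenate([np.array(proj(L(n),K(p,t),True))-M[n][:2] for n,t in (('w8',-.32),('w9',0 if fixed else p[3]),('w15',0 if fixed else p[3]),('w16',p[2]))])
    s=least_squares(r,[-.079,-.086,.3,0][:3 if fixed else 4]); print(s.x,s.fun.round(1))
```

```text
w8 [(np.float32(249.875), np.float32(211.375), np.float32(17.075)), (np.float32(278.625), np.float32(176.375), np.float32(18.925))]
w9 [(np.float32(248.625), np.float32(208.625), np.float32(17.925)), (np.float32(221.375), np.float32(187.375), np.float32(16.575))]
w15 [(np.float32(301.875), np.float32(209.125), np.float32(15.55))]
w16 [(np.float32(337.375), np.float32(204.625), np.float32(19.85)), (np.float32(347.125), np.float32(193.125), np.float32(14.825))]
[-0.07685541 -0.08627873  0.2410312 ] [-2.3 -1.1  0.3 -0.6  1.9 -1.4  0.3  3.4]
[-0.07689683 -0.08478063  0.22700732 -0.01944508] [-0.3 -1.1 -0.8 -0.6  0.8 -1.5  0.3  3.5]
```

Jar clamp looks right: the bar shifted about 39 mm and the pad is pressed back about 6 mm. The lever reads about 0.56, just short of the seated lock value, so I'll nudge it home with force feedback.

Call:
jog_arm([
  {"x": 0, "y": 0, "z": 45, "spin": 0, "fingers": 1},
  {"x": 0, "y": 0, "z": 85, "spin": 0, "fingers": 1},
  {"x": 0, "y": 0, "z": 96, "spin": 0, "fingers": 1},
  {"x": 0, "y": 15, "z": 96, "spin": 0, "fingers": 1},
  {"x": 0, "y": 30, "z": 96, "spin": 0, "fingers": 1},
  {"x": 0, "y": 40, "z": 96, "spin": 0, "fingers": 1},
  {"x": 0, "y": 44, "z": 96, "spin": 0, "fingers": 1},
  {"x": 0, "y": 44, "z": 96, "spin": 0, "fingers": 1},
])

```text
clock: 41.72
eef_pos: [0.5082, 0.0412, 0.13]
tool_rot: [-0.323, 0.946, -0.0, 0.001]
ft_force: [0.2, -0.4, 0.6]
grip_width: 0.0001
grasp_force: 0.0
```

Call:
jog_arm([
  {"x": 0, "y": 3, "z": 0, "spin": 0, "fingers": 1},
  {"x": 0, "y": 5, "z": 0, "spin": 0, "fingers": 1},
  {"x": 0, "y": 5, "z": 0, "spin": 0, "fingers": 1},
])

```text
clock: 42.1
eef_pos: [0.5048, 0.0448, 0.1292]
tool_rot: [-0.323, 0.947, 0.0, -0.0]
ft_force: [-1.1, -0.4, 0.5]
grip_width: -0.0003
grasp_force: 0.0
```

Call:
jog_arm([
  {"x": 0, "y": 3, "z": 0, "spin": 0, "fingers": 1},
  {"x": 0, "y": 5, "z": 0, "spin": 0, "fingers": 1},
  {"x": 0, "y": 5, "z": 0, "spin": 0, "fingers": 1},
])

```text
clock: 42.48
eef_pos: [0.5018, 0.0487, 0.1292]
tool_rot: [-0.323, 0.946, -0.0, -0.0]
ft_force: [0.1, -0.8, -1.5]
grip_width: 0.0004
grasp_force: 0.6
```

Call:
jog_arm([
  {"x": 0, "y": 2, "z": 0, "spin": 0, "fingers": 1},
  {"x": 0, "y": 3, "z": 0, "spin": 0, "fingers": 1},
  {"x": 0, "y": 3, "z": 0, "spin": 0, "fingers": 1},
])

```text
clock: 42.85
eef_pos: [0.5007, 0.0502, 0.1291]
tool_rot: [-0.322, 0.947, -0.001, 0.0]
ft_force: [2.4, -4.4, -4.8]
grip_width: -0.0002
grasp_force: 2.9
```

Call:
jog_arm([
  {"x": 0, "y": 2, "z": 0, "spin": 0, "fingers": 1},
  {"x": 0, "y": 3, "z": 0, "spin": 0, "fingers": 1},
  {"x": 0, "y": 3, "z": 0, "spin": 0, "fingers": 1},
])

```text
clock: 43.22
eef_pos: [0.4993, 0.052, 0.1291]
tool_rot: [-0.322, 0.947, -0.002, 0.0]
ft_force: [4.6, -7.2, -5.8]
grip_width: -0.0004
grasp_force: 3.8
```

The lever resists firmly at the lock position (8.5 N). Backing away, then a final numeric check.

Call:
jog_arm([
  {"x": 0, "y": -15, "z": 0, "spin": 0, "fingers": 1},
  {"x": 0, "y": -35, "z": 0, "spin": 0, "fingers": 1},
  {"x": 0, "y": -60, "z": -30, "spin": 0, "fingers": 1},
  {"x": 0, "y": -60, "z": -80, "spin": 0, "fingers": 1},
  {"x": 0, "y": -60, "z": -96, "spin": 0, "fingers": 1},
  {"x": 0, "y": -60, "z": -96, "spin": 0, "fingers": 1},
  {"x": 0, "y": -60, "z": -96, "spin": 0, "fingers": 1},
])

```text
clock: 44.1
eef_pos: [0.5344, 0.0057, 0.2242]
tool_rot: [-0.323, 0.947, 0.0, -0.001]
ft_force: [1.2, -0.1, -0.4]
grip_width: 0.0002
grasp_force: 0.0
```

Run:
```python
from h import *
np.set_printoptions(precision=3,suppress=True)
s=readout.get_obs(); print(P(s['eef_pos']),s['eef_pos'],s['ft_force'],s['clock'])
L=lambda n:np.load(n+'.npy',allow_pickle=True).item()
c=grab('wrist'); np.save('w18',c,allow_pickle=True); a=grab('scene'); np.save('s18',a,allow_pickle=True)
m=(c['pixels'][120:228,200:440].max(2)<30).astype(np.uint8); m=cv2.morphologyEx(m,cv2.MORPH_OPEN,np.ones((5,5)))
n,l,st,ce=cv2.connectedComponentsWithStats(m)
for i in range(1,n):
    if st[i,4]>40: print((ce[i]+[200,120])*1.5625,st[i])
print([np.array(proj(c,W(-.077,-.0863+.119*np.sin(t),.03+.119*np.cos(t)),True))*1.5625 for t in (0,.24,.32)])
slids(a)
d=np.abs(a['pixels'].astype(int)-L('s17')['pixels'])[150:180,295:325].max(2); print('lever region change 17-18',d.mean().round(1),d.max())
# vial region, initial vs now
v=np.array(proj(a,[.5215,.354,.02])); u,w=v.round().astype(int); print('vial px',v,'diff',np.abs(a['pixels'].astype(int)-L('scene')['pixels'])[w-12:w+10,u-8:u+8].max(2).mean().round(1))
```

```text
[-0.081 -0.129] [0.534 0.006 0.224] [ 1.2   -0.08  -0.358] 44.1
[625.466 293.234] [182  57  39  23 688]
[546.046 320.604] [132  70  36  32 869]
[array([475.573, 326.156]), array([527.82 , 323.633]), array([542.844, 321.907])]
blob 256.3 163.9 [ 18   0  42  11 343] [ 143.5 -236.3]
blob 251.3 190.1 [29 27 15  7 73] [ 70.1 -59.7]
blob 227.0 201.2 [  0  29  34  28 512] [92.5 24.7]
blob 261.5 234.0 [ 24  61  36  27 574] [-49.  128.5]
blob 232.1 244.9 [  0  76  51  14 365] [-15.9 192. ]
lever region change 17-18 14.9 177
vial px [185.973 235.359] diff 1.3
```

The lever knob is now at u=546, where lock predicts 543. The jars and pump handle are unchanged and the vial is undisturbed. Handing in.

```bash
python3 -c "
from workcell import bot
print(bot.job_done())"
```

```text
the job is handed in; nothing more can be done
None
```

The job is handed in at about 44 s on the robot clock, and no result came back: three jars stand clamped in the bay after five full strokes (pad pressed back about 6 mm of its 12 mm), the lever is in the lock notch, and the vial by the rail is undisturbed.

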